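Squeeze the last cell into a sprung row nest and close its hold-down bar

TASK

The nest on the bench holds a row of five battery cells and is one short: take the cell that stands upright in the shallow tray and work it into the gap in the row. The gap is narrower than a cell, so lean the cell to get its bottom edge in, ease the near cells and the sprung follower aside with it, bring it upright and lower it fully home, and let go so that the spring closes up the row, with every cell upright. Then swing the nest's hold-down bar over and down flat on top of the row; don't knock any cell over, push hard on the cells, or disturb the other things lying about.

Things in the scene. Friction and masses are not known exactly. Their poses are not given: they have to be found in the camera images.
- new_cell: The cell to load: a plain grey steel can, diameter 32.4 mm, 70.5 mm tall (72 mm with the small button on top), 0.14 kg, standing upright in the shallow tray. Origin at the centre of its underside, z along its axis, up.
- nest: Row nest, fixed: a 272 x 104 mm plate with a channel for a row of six upright cells. Origin on the bench under the channel's middle; x along the row from the sprung follower (robot's end) to the fixed end block, y left, z up. Slippery channel floor 12 mm above the bench, 35.4 mm wide; its flared rails end 26 mm above the bench. End block: inner face at x = +112 mm, 76 mm high.
- gap (a point): Where the centre of the new cell's underside ends up once the spring has closed the row (fourth cell from the end block): on the channel floor at nest x = -1.4 mm; axes as the nest. At the start the gap between row_2 and row_3 runs from about 4 mm on the follower's side of this point to about 15 mm on the far side.
- follower (a joint): Travel of the sprung follower block at the robot's end of the row, in metres: 0 at its stop (face at nest x = -71 mm), growing as it is pushed towards the robot (nest -x), at most 0.026. Its spring pushes towards the end block with 1.6 N at 0 and 2.5 N at 0.0114, its value when the row is full and tight. Its top is 84 mm above the bench.
- follower_face (a point): Centre of the follower's face that touches the row, 45 mm above the bench.
- row_1: Cell of the row, next to the follower. Same kind and origin as the new cell. All five stand loose on the channel floor.
- row_2: Cell of the row, second from the follower: the gap lies between this one and row_3.
- row_3: Cell of the row, third from the end block, on the far side of the gap. row_3, row_4 and row_5 stand against one another and the end block, with under 1 mm between them; the gap between row_2 and row_3 is 18 to 21 mm.
- row_4: Cell of the row, second from the end block.
- row_5: Cell of the row, against the end block.
- hold_bar (a joint): Hinge angle of the hold-down bar, rad: 0 closed (level along the middle of the row, just over the cell tops), growing as it opens to nest -y, at most 3.25. It starts thrown right over, about level on the nest's -y side (2.95 to 3.2), and rests at its stop by its weight (0.09 kg); upright is about 1.57, below that it falls closed by itself.
- bar_lever (a point): Grip point of the black finger lever on the bar's free edge (16 mm wide along the row, 8 thick), 84 mm from the hinge line; the lever runs from 58 to 97 mm. The hinge line runs along nest x at nest y = -42 mm, 87.5 mm above the bench; the bar (222 x 16 x 6 mm) lies parallel to it at 42 mm, joined to it only by an arm at each end; the lever is at nest x = +1 mm.
- tray: Shallow plastic tray, fixed to the bench, 202 x 142 mm, rim 32 mm high; the new cell stands in it at bench height. Origin at the centre of its underside, x along its length.
- lying_cell: Bystander: a like cell lying on its side in the tray; origin under its middle, length along its x.
- flux_tin: Bystander: small round tin, 51 mm diameter, 21 mm high.
- board: Bystander: protection board lying flat, 97 x 64 x 9 mm.
- cutters: Bystander: side cutters lying flat, 141 x 50 x 11 mm.
Mind the look-alikes: they are no part of the job. Leave any pink or red look-alike of the new_cell alone.

How it is judged:
By the outcome, as a careful person would: the job done as asked, in the order asked, and still so for the second after the job is handed in, with the robot touching nothing.
It also fails if it takes over 66 s, if anything falls off the work surface, if the arm or the gripper's body presses on something with over 40 N, if the wrist force passes 120 N, or if a joint passes its speed limit or range.

ROBOT

A 6-joint arm with a two-finger parallel gripper is mounted at the origin on a cart in front of the work surface, level with it; the furniture and walls round the work are solid. World frame = base frame: x ahead of the robot, y to its left, z up, the work surface at z = 0. Lengths are in mm, angles in rad, forces in N, time in s.
With the tool pointing down it reaches from about 300 to 775 mm from the base axis. Payload 14.6 kg.
Tool frame: the origin (TCP) lies between the finger pads; the fingertips stand 19 mm ahead of it and the grasp point (between the pads) is the TCP; z points along the fingers, y is the line along which they close (so a half turn about z gives the same grasp; the last joint's range is limited). The gripper opens to 94 mm and grips with 3 to 60 N. Pads are 16 mm wide; open, the fingers measure 119 mm over their backs; the gripper's body (75 mm by 177 mm) begins 78 mm behind the grasp point.
Start: joints at [-1.309, 0.3, 1.521, -0, 1.321, -0.067], TCP at [177.592, -520.529, 224.446] pointing down, gripper open.
Joint ranges: [-3.03, 3.03], [-0.79, 2.21], [0.23, 2.52], [-1.04, 4.18], [0, 3.07], [-2.55, 2.55]. Speed limits (rad/s): [2.22, 2.22, 2.57, 3.14, 3.14, 3.14].

INTERFACE

Orientations are given as [roll, pitch, yaw] about the fixed x, y, z axes, in that order (R = Rz(yaw) Ry(pitch) Rx(roll)).
In Python, from cell import monitor, imaging, job, find_in, trace gives the robot as it stands. The module is installed in compiled form; this text tells all that it offers.
- The arm moves only by the tool arm_command, never from a script. Its argument "steps" is a list of rows, each a list of 5 numbers: the opening, from 0 (shut) to 1 (fully open), then the shift along the tool's x, y, z in mm, then the turn about the tool's z in degrees. In form: [[gripper, dx, dy, dz, turn], ...]. A call has 1 to 20 rows; each row is the pose to reach, as a shift and turn from the pose commanded when the call began, along the tool's axes at that moment; what a row does not reach only later rows make up. A row lasts 1/8 s, in which the tool goes at most 62.5 mm and 10.7 degrees, less where a joint would pass 70% of its speed; a pose out of reach is approached as far as the arm can. A call with a gripper value outside its range is refused whole. The fingers move at their own pace and stop on an object; "force" is the grip in N (left out, the last holds). Time passes only in rows, so rows that repeat a pose let the fingers close. It gives the time, the measured TCP pose, the force, the opening and the grip force at its end, in the units of the state.
- monitor.read_state(): the state, without advancing time (a new reading comes with each control period).
- imaging.camera(name): name is "scene" or "side" or "wrist"; returns a dict with "img" (400x640x3 uint8, red, green, blue), "mtx" (3x3 intrinsics, pixels), "D" ([k1, k2, p1, p2, k3] as OpenCV has them; the pictures are not rectified), "view" (4x4, takes a point from world to camera coordinates). Camera axes: x right, y down, z forward; pixel columns grow to the right and rows downward; lengths in mm; the calibration is good to about 2 mm. A picture is of the moment at which its call begins. There is no depth.
- job.sign_off(): hands the job in; it is judged then, once.
Trained networks look in a picture, given as the dict that the camera call returned (one of the last four; its "shot" number tells which), for a name from the list of things; names that differ only in an ending like _2 or _b are one class to them, and where a whole thing is asked for, a point or a joint stands for the part that bears it (a point fixed in the world has none). Each returns a list of dicts, best first, with "p" (0 to 1); they miss things now and then, are a little off and sometimes report something else, mostly with a low value. They report only what shows in the picture. A call takes as long as a camera call. They do not tell look-alikes from the thing itself.
- find_in(picture, target): "rect" ([centre column, centre row, width, height] in pixels, round what is visible of it).
- trace(picture, target): "region" (400x640 bool, what is visible of it) and "rect" ([centre column, centre row, width, height] in pixels, round what is visible of it).
The state is a dict: "clock": time; "joints": joint angles; "qd": joint speeds; "effort": joint torques, N m; "eef_pos": TCP position; "eef_rot": TCP orientation; "wrist_force": force on the tool from outside, world axes, zero at the start; "moment": the same for the moment, N m; "finger_gap": finger opening in mm; "finger_force": force on a finger pad.
Only numpy, scipy, OpenCV 4.12 (cv2) and the standard library are available. Lean on these libraries where they do the work, as an engineer would, in place of code of your own. Each camera call takes 0.05 s, during which the arm holds its last target. There are 200 camera calls.

## Working session

There is one attempt and no reset: what is moved stays moved. The work goes in short steps, Python scripts to look and compute and a tool call to move; the robot and the scene stay as the last step left them, time stands still between calls to the robot, and variables do not carry over. Pictures are saved under pics/ and viewed, at most 10 in all, crops included, and the job is handed in when it is done.

Besides the shell and the picture viewer there is one more tool, called after "Request:" as name(argument=value, ...) on one line, values as JSON. arm_command: Moves the arm, as the interface text tells. Its arguments: {"type":"object","properties":{"steps":{"type":"array","items":{"type":"array","items":{"type":"number"}}},"force":{"type":"number"}},"required":["steps"]}

```bash
mkdir -p pics; cat > h.py <<'E'
import numpy as np, cv2
from cell import monitor, imaging, job, find_in, trace
def proj(c,P):
    V=c["view"]; P=np.asarray(P,float).reshape(-1,3)
    q=P@V[:3,:3].T+V[:3,3]
    return cv2.projectPoints(q.reshape(-1,1,3),np.zeros(3),np.zeros(3),np.array(c["mtx"]),np.array(c["D"],float))[0].reshape(-1,2)
def onz(c,uv,z):
    V=c["view"]; u=cv2.undistortPoints(np.array(uv,float).reshape(-1,1,2),np.array(c["mtx"]),np.array(c["D"],float)).reshape(-1,2)
    R=V[:3,:3];o=-R.T@V[:3,3]
    d=np.c_[u,np.ones(len(u))]@R
    return o+d*((z-o[2])/d[:,2])[:,None]
def save(c,n,s=1.0,crop=None):
    im=c["img"][:,:,::-1]
    if crop: im=im[crop[1]:crop[3],crop[0]:crop[2]]
    cv2.imwrite("pics/"+n,cv2.resize(im,None,fx=s,fy=s,interpolation=cv2.INTER_CUBIC))
E
python3 - <<'E'
from h import *
st=monitor.read_state(); print(st["eef_pos"],st["eef_rot"],st["clock"])
C={n:imaging.camera(n) for n in("scene","side")}
for n,c in C.items():
    save(c,n+"0.png",1.25); o=-c["view"][:3,:3].T@c["view"][:3,3]; print(n,o.round())
    for t in("new_cell","nest","bar_lever","follower","row_1","tray","hold_bar"):
        print(n,t,[(np.round(d["rect"]).tolist(),round(d["p"],2)) for d in find_in(c,t)][:8])
E
```

```text
[ 177.53295941 -520.29466306  223.84595555] [-3.14035580e+00 -1.03676968e-04  3.28766315e-01] 0.0
scene [ -57. -500. 1011.]
scene new_cell [([298.0, 193.0, 10.0, 18.0], 0.55), ([273.0, 173.0, 8.0, 21.0], 0.5)]
scene nest []
scene bar_lever [([388.0, 231.0, 42.0, 47.0], 0.58)]
scene follower []
scene row_1 [([373.0, 222.0, 11.0, 22.0], 0.71), ([346.0, 233.0, 8.0, 8.0], 0.56), ([382.0, 214.0, 14.0, 24.0], 0.51), ([365.0, 225.0, 11.0, 24.0], 0.48), ([320.0, 174.0, 19.0, 17.0], 0.48), ([353.0, 233.0, 11.0, 16.0], 0.46), ([283.0, 175.0, 23.0, 37.0], 0.33)]
scene tray [([282.0, 173.0, 26.0, 36.0], 0.55)]
scene hold_bar [([387.0, 234.0, 44.0, 53.0], 0.89), ([436.0, 264.0, 34.0, 42.0], 0.43)]
side [ 400. 1115.  576.]
side new_cell [([315.0, 286.0, 19.0, 26.0], 0.84), ([335.0, 234.0, 15.0, 25.0], 0.82), ([307.0, 233.0, 19.0, 25.0], 0.73), ([298.0, 257.0, 15.0, 31.0], 0.7)]
side nest [([311.0, 190.0, 100.0, 50.0], 0.71)]
side bar_lever [([317.0, 172.0, 77.0, 10.0], 0.86)]
side follower [([369.0, 177.0, 27.0, 11.0], 0.61)]
side row_1 [([281.0, 189.0, 11.0, 22.0], 0.78), ([318.0, 189.0, 13.0, 21.0], 0.74), ([329.0, 190.0, 16.0, 25.0], 0.67), ([290.0, 188.0, 10.0, 18.0], 0.57), ([301.0, 188.0, 11.0, 25.0], 0.54)]
side tray [([312.0, 269.0, 96.0, 44.0], 0.87), ([302.0, 190.0, 7.0, 23.0], 0.2)]
side hold_bar [([313.0, 169.0, 82.0, 8.0], 0.75), ([331.0, 192.0, 12.0, 26.0], 0.65)]
```

```bash
python3 - <<'E'
import cv2,numpy as np
a=cv2.imread("pics/scene0.png");b=cv2.imread("pics/side0.png")
a=a[150:400,270:600];b=b[170:400,270:600]
f=lambda i:cv2.resize(i,(400,int(i.shape[0]*400/i.shape[1])),interpolation=cv2.INTER_CUBIC)
a=cv2.resize(a,(660,500),interpolation=cv2.INTER_CUBIC); cv2.imwrite("pics/a.png",a); cv2.imwrite("pics/b.png",cv2.resize(b,(792,552),interpolation=cv2.INTER_CUBIC))
E
```

```text
(no output)
```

View pics/a.png

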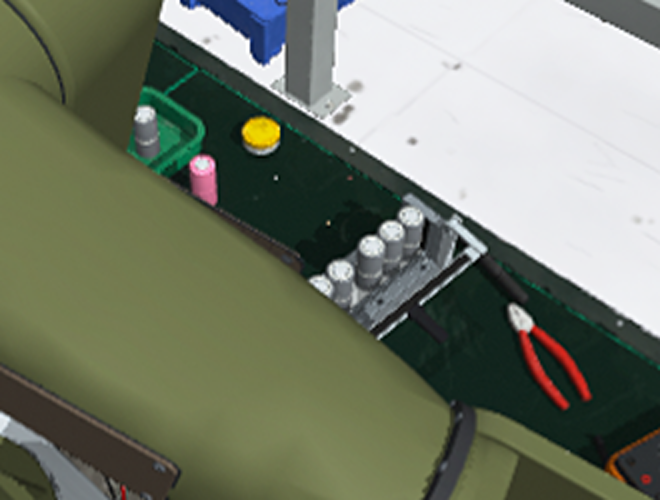

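View pics/b.png

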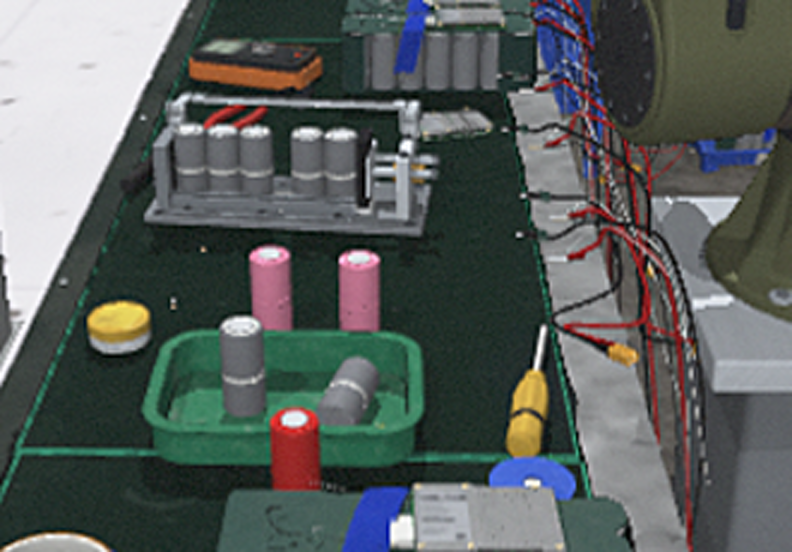

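The side view (crop scale 3x, origin 216,136) shows three kinds of cells near the tray. The grey upright one in the tray is at original px (297,257). A grey one lies in the tray at (331,266), and the pink and red cells at (306,233), (336,234) and (315,286) are look-alikes. The grey upright one fits the description. The nest row of 3+2 cells is at rows about 176–212.

```bash
python3 - <<'E'
from h import *
c=imaging.camera("side")
f=lambda L:[((x/2.4+270)/1.25,(y/2.4+170)/1.25) for x,y in L]
print("cell top",onz(c,f([(242,325)]),71).round(1), "bottom", onz(c,f([(244,413)]),0).round(1))
print("row tops",onz(c,f([(193,130),(223,130),(257,131),(309,132),(342,134)]),83).round(1))
print("nest plate near corners",onz(c,f([(147,222),(424,234)]),0).round(1))
print("tray rim corners inner",onz(c,f([(160,345),(412,345),(405,430),(165,432)]),32).round(1))
print("pink, red tops",onz(c,f([(270,253),(359,259),(295,418)]),71).round(1))
print("bar ends",onz(c,f([(170,103),(412,107)]),87).round(1))
for r in trace(c,"new_cell")[:5]: print(r["rect"],r["p"])
E
```

```text
cell top [[514.  232.4  71. ]] bottom [[514.8 241.2   0. ]]
row tops [[ 598.8 -126.9   83. ]
 [ 569.3 -126.8   83. ]
 [ 535.8 -124.1   83. ]
 [ 485.  -121.4   83. ]
 [ 452.9 -116.1   83. ]]
nest plate near corners [[644.3 -92.1   0. ]
 [374.4 -67.8   0. ]]
tray rim corners inner [[583.5 196.5  32. ]
 [388.4 192.9  32. ]
 [394.3 308.4  32. ]
 [561.2 314.8  32. ]]
pink, red tops [[503.3 114.5  71. ]
 [430.5 124.4  71. ]
 [466.5 354.   71. ]]
bar ends [[ 631.  -191.5   87. ]
 [ 385.2 -178.5   87. ]]
[307.4, 231.2, 16.1, 24.1] 0.69
[335.5, 233.9, 17.0, 28.7] 0.55
```

Request:
arm_command(steps=[[1,387,-291,-106,23.4],[1,387,-291,-106,23.4],[1,387,-291,-106,23.4],[1,387,-291,-106,23.4],[1,387,-291,-106,23.4],[1,387,-291,-106,23.4],[1,387,-291,-106,23.4],[1,387,-291,-106,23.4],[1,387,-291,-106,23.4],[1,387,-291,-106,23.4],[1,387,-291,-106,23.4],[1,387,-291,-106,23.4],[1,387,-291,-106,23.4]])

```text
clock: 2.52
eef_pos: [449.7, -120.7, 330.4]
eef_rot: [3.142, 0.0, -0.081]
wrist_force: [-0.1, 0.6, 0.2]
finger_gap: 93.8
finger_force: 0.0
```

```bash
python3 - <<'E'
from h import *
st=monitor.read_state(); print(st["eef_pos"],st["eef_rot"],st["clock"])
c=imaging.camera("wrist"); np.savez("nest.npz",**{k:c[k] for k in("img","mtx","D","view")})
print((-c["view"][:3,:3].T@c["view"][:3,3]).round(), c["view"][:3,:3].round(2).tolist())
save(c,"nestw.png",1.25)
for t in("row_1","bar_lever","follower","nest","hold_bar"):
    print(t,[(np.round(d["rect"]).tolist(),round(d["p"],2)) for d in find_in(c,t)][:8])
E
```

```text
[ 449.65348939 -120.71386504  330.43602056] [ 3.14155126e+00  1.65315633e-05 -8.07777117e-02] 2.525
[ 524. -127.  490.] [[-0.08, -1.0, 0.0], [-0.96, 0.08, 0.25], [-0.25, 0.02, -0.97]]
row_1 [([318.0, 175.0, 28.0, 27.0], 0.96), ([320.0, 109.0, 28.0, 25.0], 0.89), ([319.0, 55.0, 20.0, 30.0], 0.86), ([317.0, 149.0, 21.0, 27.0], 0.69), ([384.0, 124.0, 79.0, 195.0], 0.61)]
bar_lever [([385.0, 126.0, 82.0, 197.0], 0.88)]
follower [([317.0, 206.0, 39.0, 49.0], 0.64)]
nest [([355.0, 127.0, 133.0, 204.0], 0.75)]
hold_bar [([381.0, 125.0, 77.0, 195.0], 0.91)]
```

View pics/nestw.png

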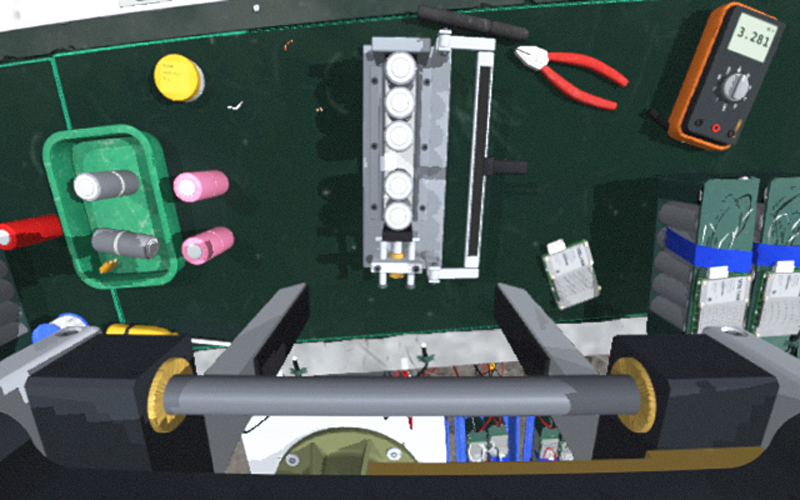

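The wrist picture shows the row tops at about (320,54), (319,82), (319,108), (318,147), (318,172) in original pixels. The gap is at row 128 and the lever at (403,134). The new cell's top is at (70,148) in the tray; its two pink neighbours lie outside the tray.

```bash
python3 - <<'E'
from h import *
z=np.load("nest.npz"); c={k:z[k] for k in z}
g=cv2.cvtColor(c["img"],cv2.COLOR_RGB2GRAY)
def cen(u,v,r=13):
    p=g[v-r:v+r+1,u-r:u+r+1]; m=(p>205).astype(np.uint8)
    n,l,s,ce=cv2.connectedComponentsWithStats(cv2.morphologyEx(m,cv2.MORPH_CLOSE,np.ones((3,3))))
    k=1+np.argmax(s[1:,4]); x,y,w,h,_=s[k]; return (u-r+x+(w-1)/2,v-r+y+(h-1)/2,w,h)
P=[cen(*q) for q in[(320,54),(319,82),(319,108),(318,147),(318,172),(71,148)]]
for p in P: print(np.round(p,1))
W=onz(c,[p[:2] for p in P[:5]],82.5); print(W.round(1),np.diff(W[:,0]).round(1))
print("cell",onz(c,[P[5][:2]],70.5).round(1))
s=0.8
print("plate corners",onz(c,[(364*s,47*s),(363*s,280*s),(450*s,30*s),(443*s,282*s)],12).round(1))
print("lever",onz(c,[(484*s,167*s),(526*s,167*s)],87).round(1))
print("bar ends",onz(c,[(486*s,55*s),(473*s,265*s)],87).round(1))
print("tray inner rim",onz(c,[(70*s,145*s),(140*s,138*s),(162*s,180*s),(168*s,220*s),(165*s,265*s),(65*s,200*s)],32).round(1))
cv2.imwrite("pics/crop.png",np.hstack([cv2.resize(c["img"][90:240,20:200,::-1],(400,333),interpolation=2),cv2.resize(c["img"][20:230,280:430,::-1],(238,333),interpolation=2)]))
E
```

```text
[321.  53.  25.  25.]
[320.5  82.   24.   27. ]
[319.5 108.   22.   27. ]
[319. 147.  25.  27.]
[318.  172.5  21.   20. ]
[ 69.5 149.   20.   21. ]
[[ 606.9 -134.2   82.5]
 [ 572.7 -130.8   82.5]
 [ 541.1 -126.9   82.5]
 [ 491.3 -122.2   82.5]
 [ 457.2 -118.    82.5]] [-34.2 -31.7 -49.8 -34.1]
cell [[518.  229.2  70.5]]
plate corners [[ 645.6  -94.    12. ]
 [ 363.   -63.3   12. ]
 [ 655.7 -194.3   12. ]
 [ 351.6 -169.5   12. ]]
lever [[ 501.9 -212.5   87. ]
 [ 498.5 -256.5   87. ]]
bar ends [[ 609.9 -217.9   87. ]
 [ 395.9 -197.3   87. ]]
tray inner rim [[567.8 269.7  32. ]
 [567.1 180.   32. ]
 [516.2 164.4  32. ]
 [467.1 168.3  32. ]
 [409.9 186.   32. ]
 [503.5 295.6  32. ]]
```

View pics/crop.png

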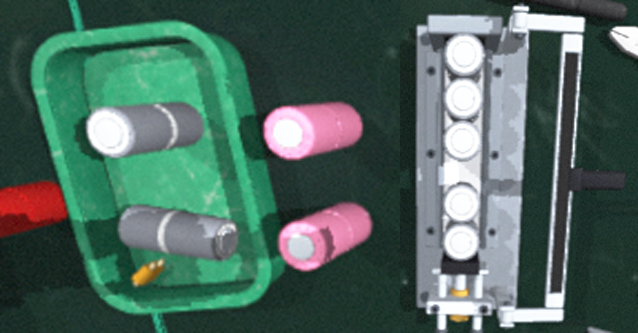

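The crop confirms it: the upright grey cell in the tray is the new cell. Moving above it.

Request:
arm_command(steps=[[1,39,-355,110,-94.6],[1,39,-355,110,-94.6],[1,39,-355,110,-94.6],[1,39,-355,110,-94.6],[1,39,-355,110,-94.6],[1,39,-355,110,-94.6],[1,39,-355,110,-94.6],[1,39,-355,110,-94.6],[1,39,-355,110,-94.6],[1,39,-355,110,-94.6],[1,39,-355,110,-94.6],[1,39,-355,110,-94.6]])

```text
clock: 4.32
eef_pos: [517.0, 230.6, 220.4]
eef_rot: [-3.142, -0.0, 1.569]
wrist_force: [-0.6, 0.0, 1.1]
finger_gap: 93.7
finger_force: 0.0
```

```bash
python3 - <<'E'
from h import *
c=imaging.camera("wrist")
D=find_in(c,"new_cell")+find_in(c,"row_1")
for d in D: print(np.round(d["rect"],1),round(d["p"],2),onz(c,[d["rect"][:2]],70.5).round(1))
print("expected px",proj(c,[[518,229,70.5],[518,229,0],[516,164,32]]).round())
save(c,"cellw.png",1.0)
E
```

```text
[277.   70.3  36.3  43.8] 0.97 [[476.5 350.7  70.5]]
[311.  278.9  26.2  46.1] 0.86 [[507.  129.6  70.5]]
[253.1 271.5  38.2  52. ] 0.83 [[441.6 138.8  70.5]]
[318.  187.4  33.   34.5] 0.8 [[515.4 235.9  70.5]]
expected px [[321. 194.]
 [321. 181.]
 [319. 238.]]
```

View pics/cellw.png

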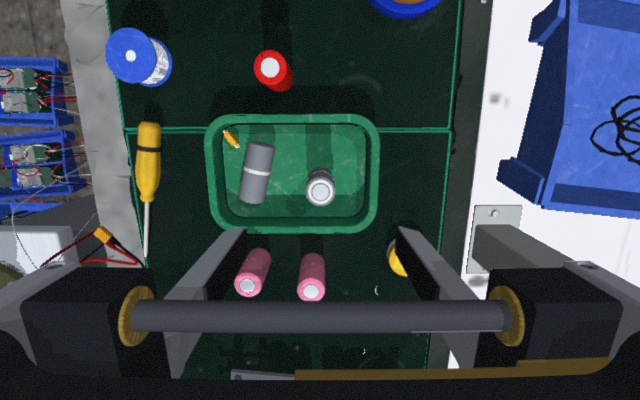

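Request:
arm_command(steps=[[1,1,0,62,0],[1,1,0,120,0],[1,1,0,150,0],[1,1,0,163,0],[1,1,0,163,0],[0.3,1,0,163,0],[0.3,1,0,163,0],[0.3,1,0,163,0],[0.3,1,0,163,0],[0.3,1,0,163,0],[0.3,1,0,163,0],[0.3,1,0,163,0]], force=12)

```text
clock: 5.98
eef_pos: [516.9, 231.6, 57.4]
eef_rot: [-3.141, 0.0, 1.571]
wrist_force: [0.6, -0.5, -1.2]
finger_gap: 31.9
finger_force: 12.0
```

Request:
arm_command(steps=[[0.3,0,0,-10,0],[0.3,0,0,-20,0],[0.3,0,0,-20,0],[0.3,-12,0,-20,0],[0.3,-20,0,-20,0],[0.3,-24,0,-20,0],[0.3,-28,0,-20,0],[0.3,-32,0,-20,0],[0.3,-35,0,-20,0],[0.3,-38,0,-20,0],[0.3,-40,0,-20,0],[0.3,-40,0,-20,0]])

```text
clock: 7.48
eef_pos: [517.1, 191.8, 77.7]
eef_rot: [3.141, -0.0, 1.571]
wrist_force: [-0.3, 2.9, 1.4]
finger_gap: 32.2
finger_force: 12.0
```

```bash
python3 - <<'E'
from h import *
st=monitor.read_state(); print(st["moment"])
c=imaging.camera("side")
p=proj(c,[st["eef_pos"]])[0].round().astype(int); print(p)
u,v=p; save(c,"lean1.png",5,(u-60,v-50,u+60,v+60))
c=imaging.camera("wrist"); save(c,"lean1w.png",4,(240,120,400,260))
a=cv2.imread("pics/lean1.png");b=cv2.imread("pics/lean1w.png")
a=cv2.resize(a,(400,367));b=cv2.resize(b,(400,350));b=cv2.copyMakeBorder(b,0,17,0,0,0)
cv2.imwrite("pics/lean1ab.png",np.hstack([a,b]))
E
```

```text
[ 0.79782342  0.0809361  -0.01533503]
[297 233]
```

View pics/lean1ab.png

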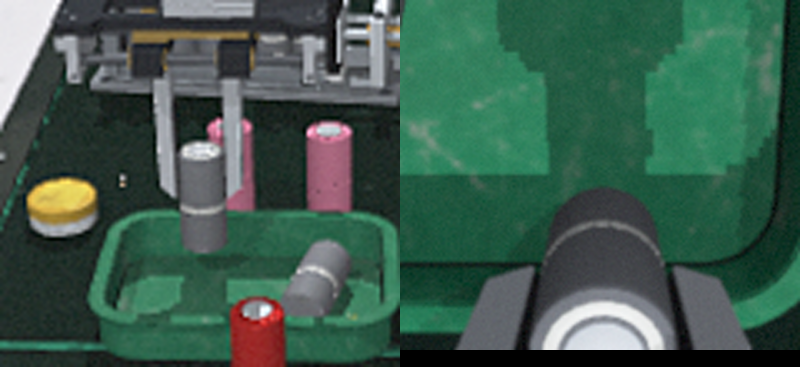

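```bash
cat >> h.py <<'E'
def cellpts(p,d,th,g=57,r=16.2,n=48):
    # pivot p, horizontal unit d = direction in which the TOP leans, th lean (rad): outline of bottom and top discs
    d=np.array([d[0],d[1],0]); e=np.cross([0,0,1],d); a=np.cos(th)*np.array([0,0,1])+np.sin(th)*d
    f=np.cross(e,a); t=np.linspace(0,2*np.pi,n)[:,None]; ring=r*(np.cos(t)*e+np.sin(t)*f)
    return np.array(p)-g*a+ring, np.array(p)+(70.5-g)*a+ring
E
python3 - <<'E'
from h import *
st=monitor.read_state(); c=imaging.camera("wrist"); s=imaging.camera("side")
for t in(0,8,12,16,20,24,28):
    b,T=cellpts(st["eef_pos"],(0,-1),np.radians(t)); pb=proj(c,b);pT=proj(c,T)
    q=proj(s,b);Q=proj(s,T)
    print(t,"wrist bottom min row",pb[:,1].min().round(1),"width top",np.ptp(pT[:,0]).round(1),"side bottom max row",q[:,1].max().round(1),"top min row",Q[:,1].min().round(1))
for n,cc in(("w",c),("s",s)):
    for d in find_in(cc,"new_cell")[:4]:
        x,y,w,h=d["rect"];print(n,round(d["p"],2),"cols",x-w/2,x+w/2,"rows",y-h/2,y+h/2)
E
```

```text
0 wrist bottom min row 199.7 width top 61.3 side bottom max row 258.1 top min row 224.5
8 wrist bottom min row 190.3 width top 61.1 side bottom max row 258.8 top min row 225.0
12 wrist bottom min row 185.8 width top 60.9 side bottom max row 259.0 top min row 225.4
16 wrist bottom min row 181.4 width top 60.7 side bottom max row 259.1 top min row 225.8
20 wrist bottom min row 177.2 width top 60.6 side bottom max row 259.0 top min row 226.2
24 wrist bottom min row 173.1 width top 60.4 side bottom max row 258.8 top min row 226.6
28 wrist bottom min row 169.3 width top 60.1 side bottom max row 258.5 top min row 227.0
w 0.81 cols 233.4 272.6 rows -0.04999999999999982 15.649999999999999
w 0.75 cols 278.5 326.70000000000005 rows 283.84999999999997 371.95
w 0.59 cols 290.9 351.9 rows 197.55 286.65
s 0.97 cols 292.1 304.9 rows 225.45000000000002 258.15000000000003
s 0.81 cols 306.05 323.55 rows 274.09999999999997 301.7
s 0.65 cols 326.1 343.1 rows 221.35 246.45000000000002
s 0.51 cols 244.84999999999997 267.95 rows 239.45000000000002 253.35
```

Request:
arm_command(steps=[[0.3,-3,0,0,0],[0.3,-6,0,0,0],[0.3,-9,0,0,0],[0.3,-12,0,0,0],[0.3,-14,0,0,0],[0.3,-14,0,0,0]])

```text
clock: 8.52
eef_pos: [517.0, 177.3, 77.3]
eef_rot: [-3.141, 0.0, 1.571]
wrist_force: [0.1, 0.5, 0.7]
finger_gap: 32.2
finger_force: 12.0
```

```bash
python3 - <<'E'
from h import *
st=monitor.read_state(); c=imaging.camera("wrist")
best=None
im=c["img"][150:300,270:370].astype(int)
save(c,"lean2.png",4,(250,140,400,280))
for t in(4,12,16,20,24,28,32):
    b,T=cellpts(st["eef_pos"],(0,-1),np.radians(t)); print(t,proj(c,b)[:,1].min().round(1),proj(c,T)[:,1].min().round(1))
E
```

```text
4 194.9 236.7
12 185.7 242.1
16 181.4 245.0
20 177.1 247.9
24 173.1 250.8
28 169.3 253.8
32 165.6 256.8
```

View pics/lean2.png

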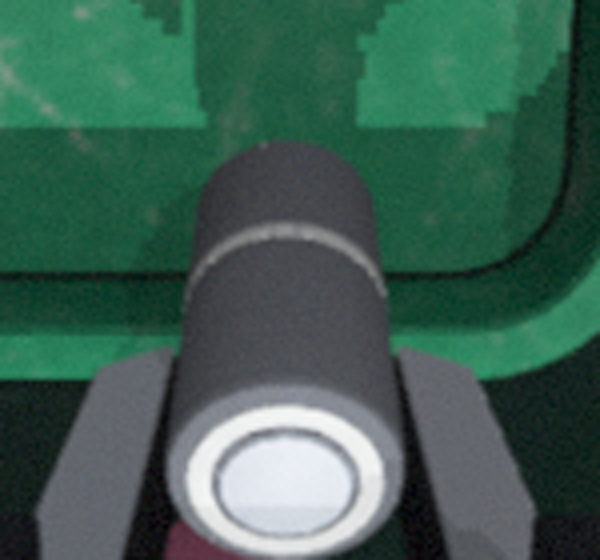

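```bash
python3 - <<'E'
from h import *
from scipy.optimize import least_squares
st=monitor.read_state(); c=imaging.camera("wrist"); p0=np.array(st["eef_pos"])
def f(x):
    b,T=cellpts(p0+[x[1],x[2],x[3]],(0,-1),x[0]); b=proj(c,b);T=proj(c,T)
    return np.array([b[:,1].min()-175,T[:,1].min()-236,T[:,1].max()-279.5,T[:,0].min()-291.7,T[:,0].max()-350.7])
for z in(None,0,-4):
    g=(lambda x:np.r_[f(x),x[3]*.2]) if z is None else (lambda x:np.r_[f([x[0],x[1],x[2],z]),0])
    r=least_squares(g,[.3,0,0,0]); print(np.degrees(r.x[0]).round(1),r.x[1:].round(1),r.fun.round(1))
E
```

```text
16.8 [ 1.4  3.1 -5.6] [-0.2 -0.3  0.5 -0.   0.  -1.1]
15.8 [1.4 5.3 0. ] [-0.9 -1.1  2.1 -1.1  1.1  0. ]
16.5 [1.4 3.8 0. ] [-0.4 -0.5  1.  -0.3  0.3  0. ]
```

Request:
arm_command(steps=[[0.3,1,0,-5,0],[0.3,1,0,-10,0],[0.3,-2,0,-10,0],[0.3,-4,0,-10,0],[0.3,-6,0,-10,0],[0.3,-8,0,-10,0],[0.3,-10,0,-10,0],[0.3,-10,0,-10,0]])

```text
clock: 9.62
eef_pos: [517.0, 167.5, 87.4]
eef_rot: [-3.141, 0.0, 1.571]
wrist_force: [-0.1, 0.7, -2.2]
finger_gap: 32.2
finger_force: 12.0
```

```bash
cat > fit.py <<'E'
from h import *
from scipy.optimize import least_squares
def outline(c,x,p0,d):
    b,T=cellpts(p0+np.array(x[1:4]),d,x[0]); return proj(c,b),proj(c,T)
E
python3 - <<'E'
from fit import *
st=monitor.read_state(); c=imaging.camera("wrist"); print(st["eef_pos"])
g=cv2.GaussianBlur(cv2.cvtColor(c["img"],cv2.COLOR_RGB2GRAY),(3,3),0).astype(int)
# column profile through middle
u=int(proj(c,[st["eef_pos"]])[0,0]); print(u, [(v,int(g[v,u-2:u+3].mean())) for v in range(150,285,2)])
S=c["img"].astype(int)
for v in (250,255,260,265): print(v,g[v,280:300].tolist(),g[v,345:362].tolist())
E
```

```text
[516.99428587 167.47361314  87.35638938]
318 [(150, 69), (152, 69), (154, 68), (156, 67), (158, 67), (160, 67), (162, 68), (164, 68), (166, 70), (168, 72), (170, 70), (172, 70), (174, 71), (176, 72), (178, 71), (180, 73), (182, 72), (184, 74), (186, 74), (188, 74), (190, 79), (192, 118), (194, 139), (196, 95), (198, 76), (200, 76), (202, 78), (204, 77), (206, 78), (208, 79), (210, 78), (212, 79), (214, 79), (216, 78), (218, 79), (220, 79), (222, 80), (224, 80), (226, 81), (228, 82), (230, 83), (232, 82), (234, 84), (236, 91), (238, 118), (240, 142), (242, 152), (244, 222), (246, 238), (248, 175), (250, 171), (252, 227), (254, 233), (256, 231), (258, 230), (260, 228), (262, 225), (264, 212), (266, 209), (268, 207), (270, 207), (272, 195), (274, 221), (276, 192), (278, 97), (280, 68), (282, 70), (284, 70)]
250 [100, 100, 100, 101, 101, 100, 96, 78, 49, 25, 21, 36, 59, 83, 106, 124, 132, 133, 135, 142] [138, 136, 130, 116, 93, 64, 37, 22, 27, 46, 73, 93, 100, 101, 101, 101, 101]
255 [101, 101, 101, 101, 99, 90, 68, 38, 19, 17, 30, 63, 102, 125, 132, 134, 142, 170, 207, 228] [163, 138, 132, 130, 122, 97, 58, 26, 16, 19, 37, 65, 89, 99, 101, 100, 100]
260 [101, 102, 102, 99, 85, 59, 30, 14, 14, 18, 25, 52, 94, 124, 132, 142, 172, 211, 232, 237] [187, 147, 127, 125, 116, 85, 44, 17, 11, 12, 16, 29, 54, 83, 98, 100, 99]
265 [100, 101, 97, 78, 48, 25, 16, 16, 18, 18, 17, 17, 28, 59, 95, 116, 128, 152, 189, 217] [149, 129, 116, 89, 52, 24, 13, 12, 13, 14, 17, 18, 25, 47, 75, 95, 101]
```

```bash
python3 - <<'E'
from fit import *
st=monitor.read_state(); c=imaging.camera("wrist"); p0=np.array(st["eef_pos"])
I=c["img"].astype(int); e=(I[:,:,1]-I[:,:,0])[:,316:325].mean(1)
print([(v,int(e[v])) for v in range(150,190,2)])
k=[v for v in range(140,230) if e[v]>12][-1]; 
bot=k+.5
def f(x):
    b,T=outline(c,x,p0,(0,-1))
    return np.array([b[:,1].min()-bot,T[:,1].min()-237.3,T[:,1].max()-278,T[:,0].min()-291.4,T[:,0].max()-350.2,x[3]*.15])
r=least_squares(f,[.3,0,0,0]); print(bot,np.degrees(r.x[0]).round(1),r.x[1:].round(1),r.fun.round(1))
E
```

```text
[(150, 57), (152, 56), (154, 58), (156, 56), (158, 58), (160, 57), (162, 56), (164, 58), (166, 58), (168, 7), (170, 2), (172, 1), (174, 1), (176, 3), (178, 2), (180, 3), (182, 1), (184, 2), (186, 1), (188, 2)]
167.5 21.9 [ 1.2  4.7 -4.6] [-0.   0.   0.  -0.2  0.2 -0.7]
```

Request:
arm_command(steps=[[0.3,4,0,-30,0],[0.3,4,0,-80,0],[0.3,-40,-2,-83,10],[0.3,-95,-5,-83,20],[0.3,-150,-7,-83,30],[0.3,-200,-9,-83,40],[0.3,-245,-11,-83,50],[0.3,-275,-12,-83,60],[0.3,-291,-12,-83,70],[0.3,-291,-12,-83,80],[0.3,-291,-12,-83,90],[0.3,-291,-12,-83,96],[0.3,-291,-12,-83,96],[0.3,-291,-12,-83,96]], force=20)

```text
clock: 11.48
eef_pos: [505.2, -123.4, 170.4]
eef_rot: [3.141, 0.0, -0.102]
wrist_force: [0.0, 0.1, -0.9]
finger_gap: 31.8
finger_force: 20.0
```

```bash
python3 - <<'E'
from h import *
st=monitor.read_state(); print(st["eef_pos"],st["eef_rot"][2],st["finger_gap"])
c=imaging.camera("wrist"); s=imaging.camera("side")
for n,k in(("nw2",c),("ns2",s)): np.savez(n+".npz",**{q:k[q] for q in("img","mtx","D","view")})
save(c,"x1.png",4,(240,60,400,300)); save(s,"x2.png",4,(250,130,400,230))
a=cv2.resize(cv2.imread("pics/x1.png"),(360,540));b=cv2.resize(cv2.imread("pics/x2.png"),(430,287))
b=cv2.copyMakeBorder(b,0,253,0,0,0); cv2.imwrite("pics/x12.png",np.hstack([a,b]))
E
```

```text
[ 505.16346765 -123.42264012  170.39570092] -0.10158645857600201 31.77450735778982
```

View pics/x12.png

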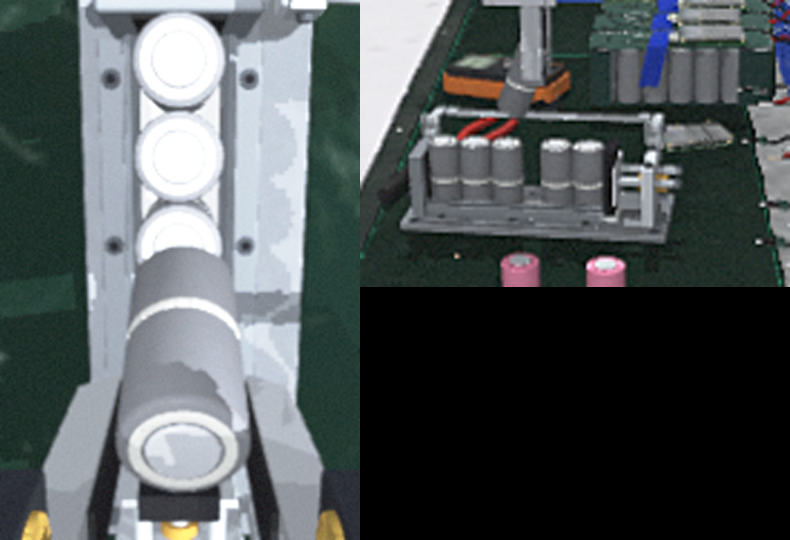

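```bash
python3 - <<'E'
from fit import *
z=np.load("nw2.npz"); c={k:z[k] for k in z}; p0=np.array([505.16,-123.42,170.4]); yaw=-.1016
f=lambda L:[(240+x/2.25,60+y/2.25) for x,y in L]
# disc extents of row_5,row_4 (rim outline) : left,right,top,bottom
W=onz(c,f([(133,58),(223,58),(179,13),(179,105),(134,158),(222,158),(179,112),(179,203)]),82.5); print(W.round(1))
r5=W[:4].mean(0);r4=W[4:].mean(0)
R=lambda y:np.array([[np.cos(y),-np.sin(y)],[np.sin(y),np.cos(y)]])
y=-.104
print("r5",r5.round(1),"r4",r4.round(1),"dist",np.linalg.norm(r5-r4),"yaw",np.arctan2(*(r5-r4)[1::-1]))
o=r5[:2]-R(y)@[95.5,0]; print("nest origin",o)
print("plate edge pts (z12)",onz(c,f([(88,200),(298,350)]),12).round(1))
# fit held cell
T=np.array([118,247,410,490])/2.25+[240,240,60,60]; bot=60+250/2.25
d=-R(yaw)[:,0]
def g(x):
    b,t=outline(c,x,p0,d); return [b[:,1].min()-bot,t[:,0].min()-T[0],t[:,0].max()-T[1],t[:,1].min()-T[2],t[:,1].max()-T[3],.15*x[3]]
r=least_squares(g,[.3,0,0,0]); print(np.degrees(r.x[0]),r.x[1:],np.round(r.fun,1)); 
piv=p0+r.x[1:]; b,t=cellpts(piv,d,r.x[0]); q=(R(y).T@(b[:,:2]-o).T).T
print("bottom in nest: x",q[:,0].min(),q[:,0].max(),"y",q[:,1].mean(),"z",b[:,2].min(),b[:,2].max())
print("tcp nest", R(y).T@(p0[:2]-o))
E
```

```text
[[ 607.7 -117.5   82.5]
 [ 604.6 -148.3   82.5]
 [ 620.6 -134.7   82.5]
 [ 590.6 -131.7   82.5]
 [ 574.2 -113.9   82.5]
 [ 571.1 -145.    82.5]
 [ 588.3 -131.4   82.5]
 [ 556.8 -128.2   82.5]]
r5 [ 605.9 -133.1   82.5] r4 [ 572.6 -129.6   82.5] dist 33.45342580658919 yaw -0.10269727915187116
nest origin [ 510.89499411 -123.1514091 ]
plate edge pts (z12) [[ 556.1  -85.5   12. ]
 [ 473.6 -177.9   12. ]]
23.817365039412277 [  2.14841444  -0.95585443 -11.65309871] [-0.5  0.4 -0.4 -0.5  1.1 -1.7]
bottom in nest: x 4.764387918440751 34.38847932637334 y -1.8724178890718364 z 100.06290145581708 113.13944658772557
tcp nest [-5.67612408 -0.86250446]
```

```bash
python3 - <<'E'
from fit import *
z=np.load("ns2.npz"); s={k:z[k] for k in z}; p0=np.array([505.16,-123.42,170.4]); yaw=-.1016
d=(-np.cos(yaw),-np.sin(yaw))
for dz in(0,-4,-8,-12):
    b,t=cellpts(p0+[4.7,-.5,dz],d,np.radians(22.5)); b=proj(s,b); t=proj(s,t)
    print(dz,"bottom rows",b[:,1].min().round(1),b[:,1].max().round(1),"cols",b[:,0].min().round(1),b[:,0].max().round(1),"lowest col",b[b[:,1].argmax()].round(1),"top row min",t[:,1].min().round(1))
I=s["img"]; print(I[150:180,300:318].mean(2).astype(int)) 
for dd in find_in(imaging.camera("side"),"new_cell")[:6]: 
    x,y,w,h=dd["rect"];print(round(dd["p"],2),x-w/2,x+w/2,y-h/2,y+h/2)
E
```

```text
0 bottom rows 165.3 171.2 cols 297.4 308.0 lowest col [306.  171.2] top row min 144.0
-4 bottom rows 166.6 172.5 cols 297.5 308.0 lowest col [306.  172.5] top row min 145.4
-8 bottom rows 167.9 173.8 cols 297.5 308.1 lowest col [306.1 173.8] top row min 146.7
-12 bottom rows 169.2 175.1 cols 297.6 308.1 lowest col [306.1 175.1] top row min 148.1
[[ 80 100  83  82  99  98 149 166 168 164 150 149 157 113  74 117  87  44]
 [ 92 102 110 103 103 105 144 165 169 158 148 146 157 115  72  87  87  52]
 [120 143 118 105 100 100 154 172 166 162 151 150 160 113  66  86  97  68]
 [ 90  95  94 102 105  99 177 171 165 154 148 151 159 115  50  87  74  42]
 [ 38  57  90 103 104 105 128 160 166 167 152 151 158 105  40  93  82  68]
 [ 52  83 101 105 109 101 131 164 168 168 153 151 158  86  34  88  83  66]
 [ 43  98 104 104 107 103 129 162 166 168 153 153 162  98  51  60  54  36]
 [ 52 146 121 102 107 103 123 142 149 158 150 146 151 110  60  42  35  29]
 [ 69 160 152 126 110 102 100 108 109 110 112 113 115 113  60  27  38  58]
 [105 106 167 176 151 140 113 108 104 103 110 105 112 111  60  41  73 117]
 [
[... 984 characters left out ...]
05  76  37  40  36  35  42  39  36  39  37  35  35  33  36  29]
 [108  89  68  40  29  31  35  33  29  41  38  41  34  34  34  37  32  42]
 [ 89  57  51  34  29  32  41  42  37  35  38  36  39  41  38  37  39  39]
 [ 46  35  19  26  32  33  36  41  31  40  43  33  33  40  38  40  30  34]
 [ 53  83  73  44  45  40  31  32  41  36  35  38  38  37  29  31  25  19]
 [152 197 167 130 142  85  33  37  36  36  40  41  27  23  57  60 112 126]
 [243 238 232 213 251 161  58  30  38  38  36  36  30  64 147 150 229 244]]
0.86 329.40000000000003 343.8 223.0 249.2
0.74 296.15 313.85 218.15 245.04999999999998
0.73 300.7 309.90000000000003 149.65 168.54999999999998
0.69 305.65000000000003 323.95 273.6 299.4
```

Request:
arm_command(steps=[[0.3,-1,-1.6,10,0],[0.3,-1,-1.6,20,0],[0.3,-1,-1.6,25,0],[0.3,-1,-1.6,29,0],[0.3,-1,-1.6,32,0],[0.3,-1,-1.6,32,0],[0.3,-1,-1.6,32,0]], force=35)

```text
clock: 12.55
eef_pos: [504.5, -121.7, 138.6]
eef_rot: [3.142, -0.0, -0.104]
wrist_force: [0.2, -0.2, -1.8]
finger_gap: 31.2
finger_force: 35.0
```

```bash
python3 - <<'E'
from h import *
c=imaging.camera("wrist"); s=imaging.camera("side")
np.savez("nw3.npz",**{q:c[q] for q in("img","mtx","D","view")})
save(c,"y1.png",4,(240,60,400,300)); save(s,"y2.png",5,(265,140,345,210))
a=cv2.resize(cv2.imread("pics/y1.png"),(360,540));b=cv2.resize(cv2.imread("pics/y2.png"),(430,376))
b=cv2.copyMakeBorder(b,0,164,0,0,0); cv2.imwrite("pics/y12.png",np.hstack([a,b]))
E
```

```text
(no output)
```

View pics/y12.png

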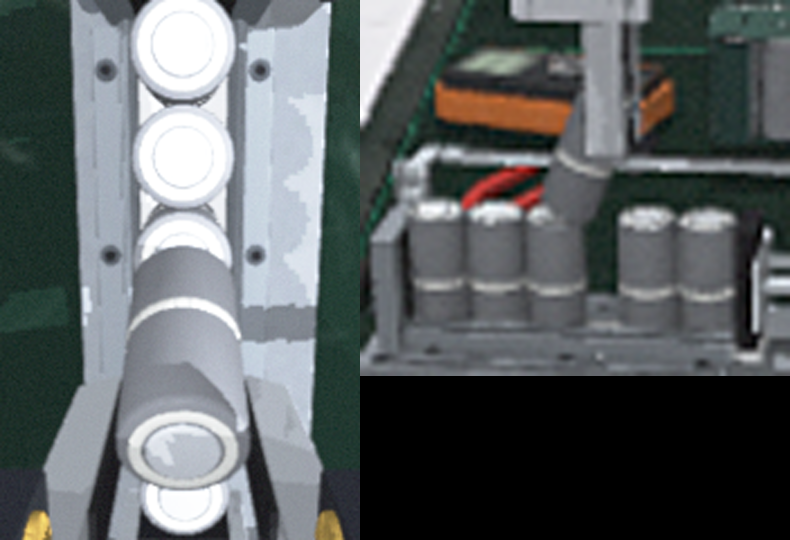

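The lean is holding. The low corner sits just inside the gap, at about (590,225) in the side crop, with row_3's face at 583 and row_2's at 618. Lowering a little more, then easing row_2 back.

Request:
arm_command(steps=[[0.3,-2,0,2,0],[0.3,-3,0,4,0],[0.3,-3,0,4,0],[0.3,-5,0,4,0],[0.3,-7,0,4,0],[0.3,-9,0,4,0],[0.3,-11,0,4,0],[0.3,-13,0,4,0],[0.3,-15,0,4,0],[0.3,-17,0,4,0],[0.3,-17,0,4,0]])

```text
clock: 14.02
eef_pos: [488.2, -120.1, 135.3]
eef_rot: [3.141, -0.003, -0.104]
wrist_force: [2.4, -0.2, 5.9]
finger_gap: 31.6
finger_force: 35.0
```

```bash
python3 - <<'E'
from h import *
print(monitor.read_state()["wrist_force"])
c=imaging.camera("wrist"); s=imaging.camera("side")
save(c,"z1.png",4,(240,60,400,300)); save(s,"z2.png",5,(265,140,345,210))
a=cv2.resize(cv2.imread("pics/z1.png"),(360,540));b=cv2.resize(cv2.imread("pics/z2.png"),(430,376))
b=cv2.copyMakeBorder(b,0,164,0,0,0); cv2.imwrite("pics/z12.png",np.hstack([a,b]))
E
```

```text
[ 2.43666523 -0.16680302  5.88236643]
```

View pics/z12.png

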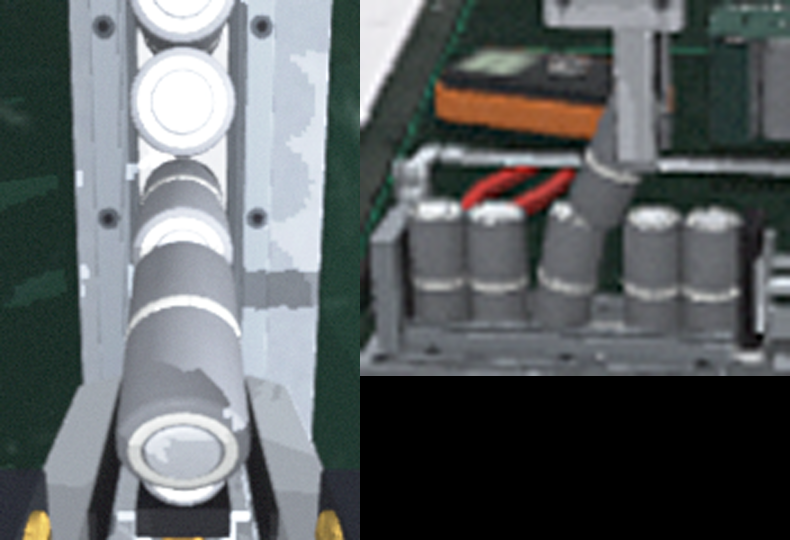

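Row_3 is being dragged: the sloping bottom has caught its top rim and it leans about 9° in the side crop. I'll back out the same way so it settles upright, then enter hard by row_2.

Request:
arm_command(steps=[[0.3,2,0,0,0],[0.3,4,0,0,0],[0.3,6,0,0,0],[0.3,8,0,0,0],[0.3,10,0,0,0],[0.3,12,0,0,0],[0.3,13,0,-1,0],[0.3,13,0,-3,0],[0.3,13,0,-6,0],[0.3,13,0,-12,0],[0.3,13,0,-12,0]])

```text
clock: 15.5
eef_pos: [500.5, -121.3, 146.8]
eef_rot: [3.141, -0.0, -0.104]
wrist_force: [0.2, -0.1, -1.7]
finger_gap: 31.8
finger_force: 35.0
```

```bash
cat > shot.py <<'E'
from h import *
import sys
n=sys.argv[1]
st=monitor.read_state(); print(st["eef_pos"].round(1),st["wrist_force"].round(1),st["clock"])
c=imaging.camera("wrist"); s=imaging.camera("side")
for k,q in(("w",c),("s",s)): np.savez(n+k+".npz",**{j:q[j] for j in("img","mtx","D","view")})
a=cv2.resize(c["img"][60:300,240:400,::-1],(360,540),interpolation=2);b=cv2.resize(s["img"][140:210,265:345,::-1],(430,376),interpolation=2)
b=cv2.copyMakeBorder(b,0,164,0,0,0); cv2.imwrite("pics/%s.png"%n,np.hstack([a,b]))
E
python3 shot.py k1
```

```text
[ 500.5 -121.3  146.8] [ 0.2 -0.1 -1.7] 15.5
```

View pics/k1.png

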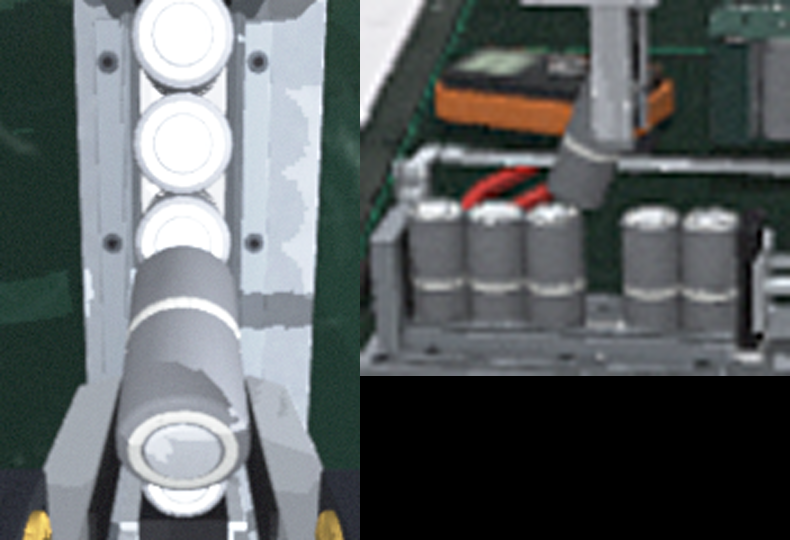

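Row_3 is upright again in the side crop. Now entering close to row_2's face and shallower.

Request:
arm_command(steps=[[0.3,-3,0,0,0],[0.3,-5,0,2,0],[0.3,-5,0,5,0],[0.3,-5,0,8,0],[0.3,-5,0,8,0],[0.3,-7,0,8,0],[0.3,-9,0,8,0],[0.3,-11,0,8,0],[0.3,-11,0,8,0]])

```text
clock: 16.73
eef_pos: [489.6, -120.2, 138.6]
eef_rot: [3.142, -0.001, -0.104]
wrist_force: [1.3, -0.1, -1.2]
finger_gap: 32.0
finger_force: 35.0
```

```bash
cat > rows.py <<'E'
from h import *
# edges along a scanline of row cells in the side view (lower part, z=40, visible face y toward camera) 
st=monitor.read_state(); print(st["eef_pos"].round(1),st["wrist_force"].round(1),st["clock"])
s=imaging.camera("side"); o=np.array([510.9,-123.15]); y=-.104
ex=np.array([np.cos(y),np.sin(y)]); ey=np.array([-ex[1],ex[0]])
import sys
for z in (35,75):
    X=np.arange(-75,115,1.0); P=np.array([[*(o+x*ex+16*ey),z] for x in X]); q=proj(s,P)
    g=cv2.remap(cv2.cvtColor(s["img"],cv2.COLOR_RGB2GRAY),q[:,0].astype(np.float32)[None],q[:,1].astype(np.float32)[None],cv2.INTER_LINEAR)[0]
    print(z,"from x=-75:",g.tolist())
E
python3 rows.py
```

```text
[ 489.6 -120.2  138.6] [ 1.3 -0.1 -1.2] 16.725
35 from x=-75: [46, 55, 69, 83, 91, 91, 91, 92, 93, 94, 95, 97, 98, 99, 99, 99, 100, 101, 102, 102, 102, 102, 100, 99, 98, 95, 92, 89, 86, 84, 81, 75, 70, 67, 73, 78, 83, 86, 89, 91, 92, 93, 94, 95, 96, 97, 99, 100, 101, 102, 103, 102, 102, 101, 100, 99, 98, 96, 93, 90, 88, 85, 83, 84, 87, 90, 92, 94, 95, 94, 91, 89, 86, 83, 78, 80, 82, 84, 91, 98, 105, 104, 102, 100, 89, 80, 69, 74, 80, 85, 86, 88, 90, 91, 92, 93, 95, 97, 99, 100, 101, 101, 102, 102, 102, 101, 100, 100, 99, 99, 98, 96, 94, 92, 89, 85, 82, 80, 78, 77, 79, 81, 84, 87, 90, 92, 93, 94, 95, 96, 97, 98, 100, 101, 103, 103, 104, 104, 103, 101, 100, 100, 100, 100, 97, 94, 91, 84, 76, 68, 72, 76, 79, 82, 85, 88, 88, 88, 88, 90, 93, 95, 96, 97, 98, 99, 100, 101, 101, 101, 101, 100, 98, 96, 93, 89, 86, 83, 79, 76, 65, 50, 36, 32, 34, 36, 45, 60, 73, 86]
75 from x=-75: [42, 52, 63, 75, 83, 93, 101, 101, 101, 102, 104, 105, 107, 108, 109, 109, 109, 109, 109, 109, 109, 108, 107, 105, 104, 101, 99, 97, 95, 93, 86, 79, 71, 74, 78, 82, 87, 91, 96, 98, 99, 101, 103, 104, 105, 105, 105, 105, 107, 108, 109, 109, 110, 109, 108, 106, 105, 104, 104, 103, 101, 100, 84, 68, 51, 45, 39, 34, 35, 36, 38, 39, 40, 40, 40, 40, 39, 38, 36, 37, 39, 41, 45, 51, 57, 64, 73, 81, 86, 88, 90, 92, 95, 98, 99, 101, 103, 104, 105, 106, 106, 106, 106, 107, 109, 111, 110, 108, 107, 106, 106, 105, 101, 97, 93, 86, 80, 73, 77, 81, 84, 86, 88, 91, 95, 98, 102, 103, 104, 105, 106, 107, 108, 109, 110, 111, 109, 108, 107, 107, 107, 107, 105, 103, 101, 97, 94, 89, 83, 75, 72, 77, 82, 87, 90, 93, 96, 97, 98, 100, 102, 104, 106, 105, 105, 105, 106, 107, 108, 109, 110, 110, 107, 104, 103, 104, 105, 104, 98, 93, 81, 57, 36, 25, 47, 70, 93, 115, 139, 156]
```

Request:
arm_command(steps=[[0.3,-2,0,0,0],[0.3,-4,0,0,0],[0.3,-6,0,0,0],[0.3,-8,0,0,0],[0.3,-8,0,0,0]])

```text
clock: 17.4
eef_pos: [481.5, -119.3, 138.5]
eef_rot: [3.142, -0.0, -0.104]
wrist_force: [3.0, -0.8, -1.9]
finger_gap: 31.7
finger_force: 35.0
```

```bash
cat > rows.py <<'E'
from h import *
st=monitor.read_state(); print(st["eef_pos"].round(1),st["wrist_force"].round(1),st["clock"])
s=imaging.camera("side"); o=np.array([510.9,-123.15]); y=-.104
ex=np.array([np.cos(y),np.sin(y)]); ey=np.array([-ex[1],ex[0]])
from scipy.signal import find_peaks
G=cv2.cvtColor(s["img"],cv2.COLOR_RGB2GRAY)
X=np.arange(-100,115,.5)-4   # -4: side camera bias along the row
for z in (50,75,95,105):
    q=proj(s,np.array([[*(o+x*ex+16*ey),z] for x in X])).astype(np.float32)
    g=cv2.GaussianBlur(cv2.remap(G,q[:,0][None],q[:,1][None],cv2.INTER_CUBIC),(5,1),0)[0].astype(float)
    d=np.abs(np.diff(g)); k,_=find_peaks(-g,prominence=8)
    print(z,"minima",[(float(X[i]+4),int(g[i])) for i in k]); k,_=find_peaks(d,height=4,distance=8); print("   edges",[float(X[i]+4) for i in k])
E
python3 rows.py
```

```text
[ 481.5 -119.3  138.5] [ 3.  -0.8 -1.9] 17.4
50 minima [(-83.5, 18), (-66.5, 93), (-57.0, 94), (-43.5, 104), (-11.5, 16), (21.5, 100), (30.5, 100), (57.0, 103), (78.5, 98)]
   edges [-86.5, -76.5, -69.0, -46.0, -20.0, -14.5, -10.5, 14.0, 18.5, 28.0, 81.5, 110.5]
75 minima [(-87.5, 17), (-45.0, 77), (-12.0, 28), (8.5, 35), (46.0, 74), (79.0, 74), (111.5, 29)]
   edges [-96.5, -90.0, -77.0, -15.0, 13.0, 43.5, 77.0, 109.5, 113.5]
95 minima [(-79.5, 35), (-49.0, 22), (-19.0, 48), (13.5, 46), (31.0, 108), (40.0, 55), (69.5, 80), (80.0, 76), (97.5, 123)]
   edges [-74.5, -67.5, -55.0, -50.5, -45.5, -36.5, -26.0, -21.5, -16.5, 10.5, 16.5, 23.5, 28.5, 37.0, 45.0, 66.5, 82.0, 87.5, 101.0, 105.5, 113.0]
105 minima [(-73.5, 32), (-59.0, 34), (-26.5, 34), (16.5, 27), (46.5, 16), (76.0, 36), (93.0, 35), (105.5, 108)]
   edges [-22.0, 12.0, 27.0, 35.5, 50.0, 59.0, 69.0, 97.0, 102.5, 111.5]
```

Request:
arm_command(steps=[[0.3,-2,0,0,0],[0.3,-4,0,0,0],[0.3,-5,0,2,0],[0.3,-5,0,5,0],[0.3,-5,0,8,0],[0.3,-5,0,11,0],[0.3,-5,0,11,0]])

```text
clock: 18.32
eef_pos: [476.1, -118.6, 126.8]
eef_rot: [-3.141, 0.002, -0.104]
wrist_force: [3.7, -0.1, -1.5]
finger_gap: 31.7
finger_force: 35.0
```

```bash
python3 rows.py | grep -A1 -E "^(50|75|\[)"
```

```text
[ 476.1 -118.6  126.8] [ 3.7 -0.1 -1.5] 18.325
50 minima [(-89.5, 24), (-86.5, 24), (-67.5, 98), (-36.0, 102), (-17.0, 18), (21.0, 101), (37.0, 101), (56.5, 102), (79.0, 98)]
   edges [-92.5, -82.5, -77.5, -59.0, -49.5, -19.5, 13.5, 18.5, 107.0, 111.0]
75 minima [(-93.0, 8), (-51.5, 74), (-17.5, 31), (3.5, 29), (46.5, 75), (79.0, 69), (112.0, 24)]
   edges [-99.5, -95.5, -82.0, -55.5, -20.5, 12.5, 76.0, 81.0, 109.5]
```

```bash
cat > grid.py <<'E'
from h import *
import sys
st=monitor.read_state(); print(st["eef_pos"].round(1),st["wrist_force"].round(1),st["clock"])
s=imaging.camera("side"); o=np.array([510.9,-123.15]); y=-.104
ex=np.array([np.cos(y),np.sin(y)])
G=cv2.cvtColor(s["img"],cv2.COLOR_RGB2GRAY)
X=np.arange(-60,64,4)
print("z\\x ",*["%3d"%x for x in X])
for z in range(int(sys.argv[1]),int(sys.argv[2]),-4):
    q=proj(s,np.array([[*(o+(x-4)*ex),z] for x in X])).astype(np.float32)
    g=cv2.remap(G,q[:,0][None],q[:,1][None],cv2.INTER_LINEAR)[0]
    print("%3d "%z,*["%3d"%v for v in g])
E
python3 grid.py 140 50
```

```text
[ 476.1 -118.6  126.8] [ 2.9 -0.6 -1. ] 18.375
z\x  -60 -56 -52 -48 -44 -40 -36 -32 -28 -24 -20 -16 -12  -8  -4   0   4   8  12  16  20  24  28  32  36  40  44  48  52  56  60
140   47  48  35  46  96  90 122 150 150 164 167 118 101 110 119 115 114 111 112 113 114 112 113 108 112 110 111 108 109 109 109
136   47  49  36  47  92  95 145 149 148 162 167 128 100 104 114 111 110 108 109 111 110 108 109 111 110 109 112 110 107 108 104
132   48  51  33  46  92  85 135 149 148 163 168 132 104  94  99 106 113 110 109 108 106 105 100 101  95  88  81  79  76  74  64
128   48  41  38  45  91  79 127 149 148 162 170 135 103  99  51  34  70  86  77  62  59  55  42  40  40  34  31  32  32  28  25
124   24  28  39  41  87  63 119 151 151 161 169 138 105 107  80  23  20  24  26  20  21  23  25  28  26  26  27  23  26  23  28
120   56  54  50  54  76  60 114 150 157 166 179 160 104 106  99  54  55  55  51  51  61  58  53  53  47  46  51  44  44  38  46
116  158 154 142 140 126  79 117 150 153 163 171 142 106 107 104 101 144 145 142 145 161 162 153 149 140 140 159 158 150 155 143
112  134 144 155 157 
[... 1342 characters left out ...]
 62  35  54  86  92  95 104 107 106 103  84  81  93 100
 68  107 103  82  81  95 102 105 109 106 107  99  38  40  40  53  51  38  34  39  56  85  96 104 107 110 106 104  85  82  93 102
 64  108 104  87  82  91 101 103 105 105 106 100  42  37  42  37  37  39  42  38  55  86  95 103 105 107 108 102  84  79  94 106
 60  109 102  89  81  93 100 104 105 106 104  95  44  41  40  41  39  39  35  39  54  85  94 103 105 106 108 104  84  80  91 102
 56  104 100  90  76  89  97 106 105 106 102  95  43  39  40  37  38  38  40  36  56  85  93 101 107 105 108 103  84  78  92 101
 52  106 102  89  78  89  98 103 104 107 107  96  43  39  37  40  39  42  42  41  59  82  91 102 104 106 105 103  83  76  92 100
```

Request:
arm_command(steps=[[0.3,0,0,3,0],[0.3,2,0,5,0],[0.3,4,0,7,0],[0.3,6,0,9,0],[0.3,8,0,11,0],[0.3,8,0,11,0]], force=12)

```text
clock: 19.18
eef_pos: [483.8, -119.5, 116.7]
eef_rot: [-3.142, 0.002, -0.104]
wrist_force: [-7.4, 0.6, 11.3]
finger_gap: 31.9
finger_force: 12.0
```

```bash
python3 grid.py 120 44
```

```text
[ 483.8 -119.5  116.7] [-7.4  0.6 11.3] 19.175
z\x  -60 -56 -52 -48 -44 -40 -36 -32 -28 -24 -20 -16 -12  -8  -4   0   4   8  12  16  20  24  28  32  36  40  44  48  52  56  60
120   46  46  51  50  51  77  85  88 126 152 150 166 169 151  81  46  55  56  54  52  61  59  51  52  47  46  52  43  44  40  45
116  129 126 143 142 136 153  93  81 128 152 149 162 161 124 101 102 145 146 143 144 163 159 152 150 140 140 158 158 152 154 139
112  123 131 157 156 162 158 118  77 121 153 150 162 164 129 104 115 148 121 123 127 129 139 144 158 158 163 163 161 165 182 127
108   29  27  33  24  31  24  81  67 107 152 148 157 164 128 103 120 139  53  39  35  52  78  68  39  23  32  52  77  74  64  48
104   33  30  40  41  41  37  49  43 106 154 147 157 163 122 113 160 167  78  42  34  43  68 100  77  46  30  34  46  64  82  96
100   35  35  43  41  39  43  37  39 107 153 150 163 160 125 151 159 117 107  69  35  36  42  64  97  88  58  36  28  33  52  68
 96   38  41  39  38  37  42  39  50 107 133 133 133 128 142 154 113 103 102  95  49  36  33  39  61  90 100  79  52  23  27  43
 92   55  44  33  38 
[... 826 characters left out ...]
 64  48  44  82  94 102 105 109 110 105  95  82  93 104
 64  105 100  86  74  83  92 101 105 108 105 106  92  36  39  36  35  43  38  37  48  85  95 101 105 107 109 102  92  82  89 101
 60  108 109  95  71  82  93 102 106 104 104 104  93  34  37  41  44  37  41  34  46  79  91 100 104 105 108 103  91  81  90  98
 56  108 104  94  77  80  94  99 103 107 106 102  90  29  38  39  40  39  37  36  46  83  89  97 108 105 108 106  90  79  90  99
 52  107 104  97  87  80  94 102 104 106 106 102  88  28  37  40  43  41  39  42  53  82  92  99 104 104 106 104  87  78  88  98
 48  104 103  98  86  78  90  98 102 104 104 100  90  39  42  49  45  44  42  42  55  85  92  96 101 102 104  99  90  78  87  97
```

Request:
arm_command(steps=[[0.3,0,0,-3,0],[0.3,-3,0,-5,0],[0.3,-6,0,-5,0],[0.3,-9,0,-5,0],[0.3,-11,0,-5,0],[0.3,-11,0,-5,0]], force=35)

```text
clock: 19.98
eef_pos: [473.4, -118.5, 121.4]
eef_rot: [-3.142, 0.0, -0.104]
wrist_force: [3.6, -0.7, -2.2]
finger_gap: 31.6
finger_force: 35.0
```

```bash
python3 grid.py 120 56
```

```text
[ 473.4 -118.5  121.4] [ 3.6 -0.7 -2.2] 19.975
z\x  -60 -56 -52 -48 -44 -40 -36 -32 -28 -24 -20 -16 -12  -8  -4   0   4   8  12  16  20  24  28  32  36  40  44  48  52  56  60
120   53  53  55  66  78 107 146 145 154 169 167 101 101  81  55  44  58  55  54  53  59  58  52  52  46  48  50  46  44  44  46
116  158 152 141 127  82 104 147 150 160 168 172 101 103 122 137 126 148 145 141 145 163 162 153 149 139 138 158 157 154 153 142
112  137 144 157 144  81 101 148 149 157 170 187 100 113 148 142 122 122 124 124 125 129 137 144 156 158 165 159 162 163 181 125
108   26  24  29  34  41  97 148 149 163 164 140 108 158 173 111  62  36  41  42  34  51  77  66  36  24  34  53  78  76  62  45
104   26  26  37  38  42  94 148 148 160 164 142 149 170 122  98  89  42  33  39  38  48  72  98  79  43  31  35  44  62  81  98
100   34  33  40  38  42  89 122 121 126 128 137 152 124 103 104 101  78  39  37  35  27  38  69 100  90  55  31  25  37  54  66
 96   42  42  39  33  39  73 102 103 117 111 101 103 103 103 104 104  98  61  39  39  39  32  44  62  90  99  77  51  28  23  37
 92   35  35  36  49 
[... 439 characters left out ...]
 56  34  60 130 155 199 202 198 177 169 123 115 181 180
 76   85  73  79  95 109 120 120 107 105  85  45  71  86  92  98 106  62  32  37  54  84  97 123 127 130 142 118  82  73  88 108
 72   83  73  83  94 102 108 109 107 105  87  38  53  71  76  68  49  36  36  35  56  86  95  98 105 108 107 104  83  81  92 101
 68   86  71  82  92 102 108 111 108 106  90  39  45  40  44  40  38  39  41  40  58  86  95 102 106 108 109 102  85  79  94 102
 64   96  79  81  94 102 104 106 105 105  88  45  39  43  38  42  39  38  41  41  54  86  94 103 105 108 106 105  86  80  92 103
 60   97  81  78  94  99 104 106 105 103  85  43  34  44  41  41  41  37  40  40  54  84  95 102 107 107 107 101  84  79  91 104
```

Request:
arm_command(steps=[[0.3,-1,0,3,0],[0.3,-1,0,6,0],[0.3,-1,0,9,0],[0.3,-1,0,10,0],[0.3,-1,0,10,0]])

```text
clock: 20.65
eef_pos: [473.7, -118.7, 112.3]
eef_rot: [3.141, -0.003, -0.104]
wrist_force: [5.1, -0.5, 4.1]
finger_gap: 31.9
finger_force: 35.0
```

```bash
python3 grid.py 112 50
```

```text
[ 473.7 -118.7  112.3] [ 5.1 -0.5  4.1] 20.65
z\x  -60 -56 -52 -48 -44 -40 -36 -32 -28 -24 -20 -16 -12  -8  -4   0   4   8  12  16  20  24  28  32  36  40  44  48  52  56  60
112  121 131 155 110  80 106 149 147 156 168 169 100 112 138 126 122 123 123 124 126 129 138 145 156 155 164 162 161 165 181 128
108   27  29  35  51  81 102 148 151 162 166 170 100 102 109  78  37  42  43  41  37  51  78  67  39  17  32  49  78  74  62  50
104   26  29  38  55  76  99 147 148 151 170 185 100 106 147 139  35  35  36  42  40  42  73 100  77  42  34  34  47  65  80  96
100   32  36  42  49  43  86 149 150 153 170 189 100 140 175 130  65  37  38  41  40  35  40  67  98  90  55  33  23  38  51  63
 96   43  39  37  33  35  86 152 149 158 166 146 129 174 144 103  95  64  38  38  38  40  34  40  62  92 101  79  47  23  28  41
 92   38  34  43  59  56  85 132 134 148 141 138 162 146 102 106 103  99  48  37  37  33  40  54  57  62  78  93  90  70  43  31
 88   33  64 110 154 121  95 111 105 112 109 113 112 102 105 105 105 102  77  34  42  96 123 160 162 140 129  75  79 123 151 161
 84   69 117 175 162 1
[... 438 characters left out ...]
 80  38  54  85  92  96 104 106 106 102  84  80  92  99
 68   76  79  93  94 101 108 106 103 101  38  44  66  83  88  95 105  80  45  35  54  87  95 104 105 110 107 103  84  80  95 102
 64   74  76  92  94 103 105 106 102  96  37  38  46  73  82  85  58  42  42  39  56  86  93 102 104 109 108 104  86  82  94 103
 60   74  75  92 101 104 105 104 103  93  41  38  34  41  47  34  36  37  40  35  52  84  94 101 108 109 105 102  85  76  91 100
 56   75  74  94 101 103 106 102 103  93  32  38  38  37  38  36  38  36  38  38  53  83  93 101 104 106 107 103  83  76  91 100
 52   83  75  92  98 104 105 104 101  91  32  36  39  38  36  36  43  38  41  41  57  83  92 101 105 107 107 102  83  74  92  99
```

Request:
arm_command(steps=[[0.3,0,0,0,0],[0.3,2,0,0,0],[0.3,4,0,0,0],[0.3,6,0,0,0],[0.3,8,0,0,0],[0.3,8,0,0,0]], force=12)

```text
clock: 21.45
eef_pos: [480.0, -119.1, 111.0]
eef_rot: [-3.141, 0.002, -0.104]
wrist_force: [-3.6, 0.5, 0.0]
finger_gap: 32.1
finger_force: 12.0
```

```bash
python3 grid.py 112 50
```

```text
[ 480.  -119.1  111. ] [-3.6  0.5  0. ] 21.45
z\x  -60 -56 -52 -48 -44 -40 -36 -32 -28 -24 -20 -16 -12  -8  -4   0   4   8  12  16  20  24  28  32  36  40  44  48  52  56  60
112  120 128 134 145 137  74  87 119 151 149 166 165 121 102 123 124 118 125 124 127 130 139 145 157 155 163 163 162 163 182 127
108   29  28  34  26  36  71  86 124 151 149 166 164 117 108 105  94  37  42  43  37  51  80  68  39  19  30  54  77  73  63  50
104   24  28  39  36  41  72  92 123 151 153 166 164 107 107 110 152  54  31  37  38  45  74  99  80  42  30  35  48  62  83  96
100   22  36  43  41  43  67  81 117 154 152 164 165 118 105 126 158  87  44  38  41  30  40  65  97  89  55  35  28  38  52  67
 96   45  38  40  39  37  31  45 119 150 149 165 166 127 124 163 131 100  76  41  37  39  31  39  60  91 100  77  51  26  25  40
 92   31  37  34  35  51  47  56 116 144 143 153 155 151 172 154 106 105  93  57  34  33  47  61  58  65  80  90  89  68  44  34
 88   92  40  60 108 137 109  94 106 119 117 116 116 133 127 101 104 105 104  92  41  79 123 183 166 148 136 108  79 106 139 166
 84  181 109 131 204 1
[... 438 characters left out ...]
103 105  78  78  91  99  99 106 105 103  95  75  90  99
 68   89  79  79  92  95  95 106 110 102  97  61  37  57  78  88  93 100  97  80  48  84  93 102 108 110 109 105  97  81  90 102
 64   88  76  78  92  94  98 107 106 104 103  58  39  44  64  82  88  98  67  41  45  83  93 101 104 106 107 104  93  79  95 102
 60   91  76  76  87  97 102 106 107 102  93  51  31  40  45  60  59  38  36  32  47  81  93 100 106 108 105 104  90  79  90  98
 56   99  74  80  93  99 102 104 106 105  92  50  36  38  37  34  33  33  35  38  47  81  91  98 104 107 107 103  89  79  90  99
 52  101  79  74  89  97 103 107 107 102  97  53  36  39  36  40  41  39  41  39  52  81  92 101 102 106 108 102  89  77  86 101
```

Request:
arm_command(steps=[[0.3,2,0,0,0],[0.3,4,0,0,0],[0.3,6,0,0,0],[0.3,8,0,0,0],[0.3,8,0,0,0]])

```text
clock: 22.12
eef_pos: [488.0, -119.9, 111.1]
eef_rot: [-3.141, 0.002, -0.104]
wrist_force: [-4.0, 0.3, -1.0]
finger_gap: 32.4
finger_force: 12.0
```

```bash
python3 grid.py 112 50
```

```text
[ 488.  -119.9  111.1] [-4.   0.3 -1. ] 22.125
z\x  -60 -56 -52 -48 -44 -40 -36 -32 -28 -24 -20 -16 -12  -8  -4   0   4   8  12  16  20  24  28  32  36  40  44  48  52  56  60
112  120 128 137 145 164 154 104  83  92 119 150 151 163 166 132 132 123 123 122 124 130 137 143 156 158 164 161 166 162 181 126
108   26  28  33  25  27  30  46  76  90 122 152 147 162 168 132  97  85  38  42  37  52  78  65  39  20  34  50  76  75  66  52
104   26  30  37  38  38  41  43  70  83 129 151 148 158 169 142  97 105  34  37  39  42  72  99  79  45  30  34  48  64  81  98
100   38  38  42  42  36  44  40  64  78 126 150 149 159 172 151 136 153  49  36  41  28  41  65  99  89  58  36  24  33  52  63
 96   41  42  39  38  36  37  41  35  57 120 150 154 165 176 186 174 140  69  36  38  36  32  42  61  90  96  79  50  27  28  37
 92   38  35  34  38  51  54  52  37  44 112 143 146 157 161 171 144 103  86  49  40  38  45  63  63  66  83  92  89  70  44  35
 88   77  41  56  96 138 158 147  86  66  96 116 116 115 117 113 104 101 101  70  33  80 121 187 174 149 150 105  81 111 139 164
 84  167 125 116 182 
[... 439 characters left out ...]
101 104  92  79  91  98 107 104 107 105  93  77  89 101
 68   90  81  77  89  93  96  98  95  95  90  51  40  73  84  91  95 100 104  96  69  80  93  99 106 108 108 107  92  79  92 102
 64   89  79  77  90  95  96  95 100 106  98  52  42  54  81  88  95  97  95  67  48  82  97 101 108 106 108 104  94  81  91 102
 60   91  78  79  89  93 100 103 103 106  97  57  35  42  61  77  83  67  22  36  48  79  93 101 107 108 107 105  90  79  89  97
 56  103  82  78  91  99 104 105 106 104  97  63  33  38  38  39  40  34  36  39  44  83  91  99 102 108 108 105  91  79  91  98
 52  103  89  77  89  98 103 107 106 105  99  63  38  38  37  39  40  39  39  44  50  79  93  99 105 106 107 104  89  78  88  98
```

Request:
arm_command(steps=[[0.3,2,0,2,0],[0.3,4,0,5,0],[0.3,5,0,8,0],[0.3,6,0,11,0],[0.3,7,0,14,0],[0.3,7,0,14,0]])

```text
clock: 22.92
eef_pos: [496.3, -120.9, 97.9]
eef_rot: [3.141, -0.002, -0.104]
wrist_force: [2.3, -0.2, 0.6]
finger_gap: 32.3
finger_force: 12.0
```

```bash
python3 grid.py 112 34
```

```text
[ 496.3 -120.9   97.9] [ 2.3 -0.2  0.6] 22.925
z\x  -60 -56 -52 -48 -44 -40 -36 -32 -28 -24 -20 -16 -12  -8  -4   0   4   8  12  16  20  24  28  32  36  40  44  48  52  56  60
112  120 127 138 137 142 142 109  84  93  97  90 119 148 150 154 170 171 119 124 128 129 139 143 157 159 164 162 164 162 182 129
108   29  25  32  27  30  32  37  74  87  92  96 118 148 147 157 174 166  31  42  38  49  81  69  38  20  32  51  76  74  61  46
104   28  28  39  41  41  43  39  59  88  92  90 115 149 145 156 163 115  28  38  41  46  75 100  78  43  34  37  46  62  82  98
100   34  35  40  40  39  39  40  50  81  89  90 115 147 148 161 166 124  27  34  40  35  42  61 101  90  57  36  30  33  53  66
 96   43  41  40  38  35  35  36  39  69  86  86 118 151 146 159 168 139  40  38  36  35  31  39  60  89  95  78  48  29  26  37
 92   36  37  31  50  58  54  44  36  49  82  87 140 169 153 166 162 150  69  35  42  36  53  60  62  72  81  95  88  70  42  37
 88   51  39  84 121 162 158 132 103  68  70  84 125 165 150 165 171 193 108  29  33  83 134 184 175 168 139 124  84 126 145 164
 84  152 105 162 164 
[... 955 characters left out ...]
103  95  74  81  92 100 106 106 107 103  89  80  90 100
 52   83  74  84  92  96  96  98  92  88  71  31  41  59  82  90  96  99 110  69  54  79  91  99 104 106 106 102  89  79  89  97
 48   83  74  84  88  97  99 102  95  89  77  36  39  45  73  88  85  68  50  43  55  85  90  95 100 104 104 101  87  78  87  97
 44   91  92 102  99 104 105 105 104 107 105  29  36  34  32  28  35  35  39  33  61 103 106 104 108 115 106 104  93 101 106 101
 40  126 100 123 141 147 142 141 141 136 115  35  45  45  44  43  43  44  41  39  54 101 147 146 159 174 139 149 117  96 135 144
 36  114  77  86 115 141 153 164 150 106  81  74  90  89  87  86  80  86  94  91  78  77  97 120 140 161 144 132  87  68  90 111
```

Request:
arm_command(steps=[[0.3,2,0,2,0],[0.3,4,0,4,0],[0.3,6,0,7,0],[0.3,8,0,10,0],[0.3,10,0,13,0],[0.3,10,0,16,0],[0.3,10,0,16,0]])

```text
clock: 23.85
eef_pos: [505.3, -121.7, 80.9]
eef_rot: [-3.141, 0.0, -0.104]
wrist_force: [0.5, -0.7, -4.1]
finger_gap: 32.3
finger_force: 12.0
```

```bash
python3 grid.py 104 14
```

```text
[ 505.3 -121.7   80.9] [ 0.5 -0.7 -4.1] 23.85
z\x  -60 -56 -52 -48 -44 -40 -36 -32 -28 -24 -20 -16 -12  -8  -4   0   4   8  12  16  20  24  28  32  36  40  44  48  52  56  60
104   26  29  40  41  41  40  39  36  49  96  98 125 112 116 138 149 146 155 163  24  40  67  99  77  43  28  35  47  65  81  97
100   32  33  36  35  38  35  43  37  56  88  91 103  93 100 147 149 145 160 178  24  28  42  69  98  90  57  33  24  37  50  68
 96   43  41  39  38  37  35  36  34  40  80  91  92  93 109 152 148 149 166 186  20  36  31  41  62  92  98  79  49  26  23  37
 92   33  33  35  50  58  53  49  38  39  75  90  92  95 111 150 148 150 168 146  23  35  42  51  64  64  79  92  89  70  44  31
 88   49  35  81 123 163 160 135 100  75  63  87  91  93 107 145 147 149 166 139  25  72 109 157 177 150 133  95  77 113 140 158
 84  150 113 165 168 185 195 203 173 186  68  85  90  93 105 144 148 157 165 141  52 153 182 212 230 239 242 213 116 145 191 207
 80  154 112 121 131 112 115 142 110 106  68  81  90  90 107 156 146 154 168 146  57 118 145 177 191 205 210 184 158 101 138 177
 76   88  67  80  98 1
[... 1341 characters left out ...]
 99  97  88  80 101 123 153 165 159 137  90  65  91 115
 32   79  74  81  88  90  91  90  88  83  81 105 104  88  81  87  97  95  97 106  99  80  86  92  92  93  99  93  87  69  84  92
 28   78  72  78  87  97 101 102  97  91  78  97  97  94  88  87  96  82  78 105  93  77  86  96  96 101 100  97  86  70  84  94
 24   83  71  80  89  93  99 101  96  91  79 104 102 102  99 100 100 100  98 103  93  77  87  93  95 100 100  97  86  67  83  91
 20   95  81  82  83  90  96 100  99  91  93 139 129 129 128 132 130 127 126 125 115  76  81  90  96  99 101  94  89  81  93  99
 16  123 116 105 100  93  91  93  95  90  96 126 116 126 133 139 129 122 128 126 118  95  88  89  95  93  93  93  98 102 120 128
```

Request:
arm_command(steps=[[0.3,2,0,1,0],[0.3,4,0,3,0],[0.3,6,0,6,0],[0.3,7,0,9,0],[0.3,8,0,10,0],[0.3,8,0,10,0]])

```text
clock: 24.65
eef_pos: [513.4, -122.6, 71.1]
eef_rot: [-3.141, 0.0, -0.104]
wrist_force: [-1.4, -0.5, -2.2]
finger_gap: 32.0
finger_force: 12.0
```

```bash
python3 grid.py 92 10
```

```text
[ 513.4 -122.6   71.1] [-1.4 -0.5 -2.2] 24.65
z\x  -60 -56 -52 -48 -44 -40 -36 -32 -28 -24 -20 -16 -12  -8  -4   0   4   8  12  16  20  24  28  32  36  40  44  48  52  56  60
 92   36  34  34  33  44  54  45  47  47  42  58  87  98  98 103 117 184 146 146 153 148  58  51  66  66  78  91  91  67  43  32
 88  116  64  30  71 115 151 104 122  98  69  52  86  94  96  92 108 175 147 148 157 141  92 140 189 155 133  87  76 114 144 160
 84  199 149  90 152 196 182 112 119 115 101  67  85  90  96  95 102 149 145 149 167 161 117 159 233 239 243 198 111 160 222 213
 80  137 143 109 117 134 151 119 126 112  95  80  83  90  92  93 103 149 148 151 166 153 108 143 199 212 213 180 163  96 141 171
 76   88  87  68  76  93 111 100 107 102  90  82  79  91  93  94 102 149 148 158 165 153  99 108 133 136 134 121  94  71  90 103
 72   92  83  72  85  91  95  95  96  96  91  82  79  88  93  95  95 140 147 156 169 153  96  93 105 107 106 106  92  78  90  97
 68   95  86  72  85  93  94  99  96  94  90  73  79  87  91  95  91 135 149 157 166 153  90  99 108 109 109 101  94  81  90 101
 64   95  87  72  84  
[... 1083 characters left out ...]
 94  92  82  76  89  91  95  95  95  94  85  67  84  93
 28   88  83  69  78  87  91  95  92  90  84  76  86  73  85  93  96  96  97  94  88  76  87  92  99  98  99  98  87  68  83  94
 24   88  80  70  78  88  90  93  94  89  83  78  93  84  94  93  95 101 102  97 103  75  85  92  99  97  99  98  87  67  85  92
 20   95  89  74  75  81  92  95  93  94  86  88 119 127 127 119 113 111 124 119 103  74  80  89  96  99 100  97  89  77  93 102
 16  122 121 104  97  91  91  94  95  94  89  92 113 128 134 140 127 118 127 126 120  94  86  89  95  95  90  92  99 104 119 127
 12   85  90  96  92  92  88  91 104 102  96  91  90  92  91  88  85  85  88  97  96  91  89  89  97 102 100  92  91  91  95  93
```

Request:
arm_command(steps=[[0.3,1,0,2,0],[0.3,2,0,4,0],[0.3,2,0,6,0],[0.3,2,0,8,0],[0.3,2,0,8,0]])

```text
clock: 25.32
eef_pos: [515.5, -122.9, 63.3]
eef_rot: [3.142, -0.0, -0.104]
wrist_force: [-0.5, -0.3, -1.2]
finger_gap: 31.9
finger_force: 12.0
```

```bash
python3 grid.py 92 6 | cut -c1-105
```

```text
[ 515.5 -122.9   63.3] [-0.5 -0.3 -1.2] 25.325
z\x  -60 -56 -52 -48 -44 -40 -36 -32 -28 -24 -20 -16 -12  -8  -4   0   4   8  12  16  20  24  28  32  36 
 92   52  32  34  36  41  55  42  40  37  39  38  61 103 121 114 105  95 153 147 149 150  94  38  55  63 
 88  154  81  29  55  94 145 100  81  67  60  45  79 101 115 124 117 106 154 149 149 156 109 106 149 145 
 84  216 193  96 119 173 193 169 118 125 113  74  75  93  96 102 103 115 152 147 149 161 140 146 194 244 
 80  164 167 119  88 138 148 122 128 144 107  86  73  90  95  95  94 113 153 148 150 167 130 145 169 214 
 76   91  89  77  67  91 106 102 104 103  87  80  74  90  94  97  98 113 153 147 155 168 118 103 122 139 
 72   91  90  77  76  92  95  96  95  95  91  87  73  87  94  92  94 106 151 149 164 166 118  89 107 108 
 68   94  89  79  74  91  94  96 100  97  89  84  72  87  93  96  96 114 152 149 163 167 130  96 106 110 
 64   95  90  80  76  90  94  96  95  94  93  86  72  88  93  93  97 120 152 146 161 169 134  96 106 107 
 60   92  90  78  72  89  94  95  96  92  91  82  71  85  90  92  95 120 148 149 161 170 143  95 10
[... 683 characters left out ...]
  82  78  82  78  87  91  91  90  87  83  70  74  86  92  94  95 
 28   90  82  75  75  87  90  94  92  90  85  77  78  77  87  93  95  90  89  85  74  76  87  93  97  99 
 24   90  83  71  75  85  87  91  94  90  84  76  77  75  84  91  91  92  91  87  82  74  89  92  99 100 
 20   94  90  78  72  80  87  94  94  93  87  85 100  86  92  98  98 100 101  94  83  70  81  85  95  99 
 16  122 121 104  98  92  90  93  92  90  88  99 115 116 123 130 120 117 121 113 104  92  88  88  94  94 
 12   86  86  94  93  88  88  91 103 102  94  91  91  95  94  93  85  83  93  97  97  93  88  90  95 102 
  8  125 124 124 113 106 104 107 109 110 111 111 113 115 113 117 113 120 122 124 126 104 105 106 107 111
```

Request:
arm_command(steps=[[0.3,0,0,2,0],[0.3,0,0,3.5,0],[0.3,0,0,4.5,0],[0.3,0,0,5,0],[0.3,0,0,5,0]])

```text
clock: 26.0
eef_pos: [515.6, -122.9, 58.5]
eef_rot: [3.142, -0.001, -0.104]
wrist_force: [2.4, -0.2, 0.9]
finger_gap: 32.0
finger_force: 12.0
```

```bash
python3 grid.py 92 6 | cut -c1-105
```

```text
[ 515.6 -122.9   58.5] [ 2.4 -0.2  0.9] 26.0
z\x  -60 -56 -52 -48 -44 -40 -36 -32 -28 -24 -20 -16 -12  -8  -4   0   4   8  12  16  20  24  28  32  36 
 92   38  33  36  35  41  56  45  42  40  42  37  42  41  65  95  64  98 156 147 146 149  98  32  48  62 
 88  126  83  37  63  94 145  85  82  65  61  40  53  82 104 116 105  96 153 148 147 148 114  92 126 144 
 84  217 193 102 128 170 178 118 120 124 115  73  70 100 114 127 126 111 154 149 146 155 130 150 196 244 
 80  177 170 120  95 135 152 124 130 145 105  85  72  85 103 105  98 115 151 148 147 156 136 145 164 215 
 76   90  91  74  68  91 108 100 103 102  86  82  75  90  96 100  91 113 152 146 151 165 125 104 120 139 
 72   91  85  76  75  88  92  95  96  99  90  85  75  88  94  96  95 108 154 148 154 169 121  90 105 108 
 68   97  89  80  75  89  92  98  95  98  91  83  76  89  92  95  95 108 153 148 162 168 125  95 107 109 
 64   95  90  79  70  91  95  96  96  93  91  82  74  87  93  96  99 114 150 148 162 168 135  97 107 106 
 60   95  92  78  70  91  95  93  94  95  91  82  70  86  93  91  97 120 151 150 161 167 139  94 106 
[... 681 characters left out ...]
  84  78  82  82  88  90  92 102 104  97  93  90  88  90  94  96 
 28   92  84  76  73  86  91  94  94  90  87  78  79  79  90  93  95  88  85  84  69  73  85  91  97 100 
 24   93  84  73  75  85  90  94  93  92  88  78  79  78  86  90  92  89  89  82  73  74  86  94  95 100 
 20   94  89  78  73  78  88  93  93  88  87  84  92  81  90  99  98  97  95  89  83  70  82  88  97  96 
 16  121 119 105  97  91  88  90  90  85  84  91  98  89 109 129 118 118 120 111 106  91  88  87  93  94 
 12   86  91  97  92  87  89  91 105 102  97  91  94  94  91  89  84  85  90  97 101  93  91  87  97 101 
  8  125 122 126 113 109 104 106 109 111 111 112 114 115 114 117 114 122 122 126 122 104 104 107 108 109
```

Request:
arm_command(steps=[[0.3,0,0,1,0],[0.3,0,0,1.5,0],[0.36,0,0,1.5,0],[0.4,0,0,1.5,0],[0.5,0,0,1.5,0],[0.5,0,0,1.5,0],[0.5,0,0,-10,0],[0.5,0,0,-40,0],[0.5,0,0,-90,0],[0.5,-20,0,-120,0],[0.5,-20,0,-120,0]])

```text
clock: 27.42
eef_pos: [495.8, -120.9, 181.2]
eef_rot: [3.141, -0.005, -0.104]
wrist_force: [-0.0, -1.1, -0.1]
finger_gap: 46.7
finger_force: 0.0
```

```bash
python3 grid.py 92 6; python3 rows.py | grep -A1 -E "^(50|75)"
python3 - <<'E'
from h import *
c=imaging.camera("wrist"); np.savez("after.npz",**{q:c[q] for q in("img","mtx","D","view")})
for t in("row_1","bar_lever","new_cell"):
    for d in find_in(c,t)[:9]: print(t,np.round(d["rect"],1),round(d["p"],2),onz(c,[d["rect"][:2]],82.5)[0].round(1))
E
```

```text
[ 495.8 -120.9  181.2] [-0.  -1.1 -0.1] 27.425
z\x  -60 -56 -52 -48 -44 -40 -36 -32 -28 -24 -20 -16 -12  -8  -4   0   4   8  12  16  20  24  28  32  36  40  44  48  52  56  60
 92   53  42  34  37  34  46  56  50  49  45  37  35  35  35  45  38  34  27  32  38  35  40  53  60  63  80  92  89  70  45  32
 88  155 116  61  32  79 123 172 167 153 107  78  33  94 140 155 152 149 131  89  28  70 106 158 168 147 132  88  77 132 159 159
 84  236 204 185 112 177 210 221 229 232 200 206  64 161 196 222 235 237 234 187  71 153 183 216 230 240 244 197 118 182 219 208
 80  219 174 188 135 132 168 189 214 216 166 184 117 128 186 184 197 217 221 179 119 112 154 186 194 213 211 178 160  93 140 168
 76  120 112 102  79  74  99 129 146 150 135 111  89  72  94 108 113 110 100 109  95  68  97 117 131 137 135 122  94  71  88 104
 72  106 104  99  86  78  95  97 103 107 107 103  94  77  92  98 104 106 106 101  90  77  92  96 104 107 108 104  91  77  87  98
 68  109 107 100  86  84  94 100 105 108 106 105  97  77  94 100 105 109 107 103  90  79  93 102 105 109 108 103  94  80  90 102
 64  109 108 101  86 
[... 2154 characters left out ...]
 minima [(-90.0, 9), (-48.5, 81), (-15.5, 71), (16.0, 75), (48.5, 79), (80.0, 81), (112.0, 30)]
   edges [-99.0, -93.0, -80.0, -18.0, -14.0, 18.0, 109.5]
row_1 [319.8 226.   37.9  41.2] 0.77 [ 479.8 -118.7   82.5]
row_1 [320.8  74.7  40.4  42.9] 0.72 [ 605.5 -132.8   82.5]
row_1 [319.9 156.1  38.7  40.9] 0.69 [ 541.6 -125.3   82.5]
row_1 [321.9 259.9  35.9  35.5] 0.62 [ 446.8 -117.2   82.5]
row_1 [319.9 116.   45.4  39.9] 0.55 [ 574.  -128.7   82.5]
bar_lever [425.4 156.2 106.1 248.3] 0.92 [ 532.4 -214.    82.5]
new_cell [113.4 273.6  62.5  53.6] 0.86 [452.1  81.9  82.5]
new_cell [320.8 190.1  34.4  39.1] 0.73 [ 512.3 -123.    82.5]
new_cell [ 96.9 213.1  74.2  44.8] 0.71 [512.4  80.   82.5]
```

All six cells stand upright: boundaries at nest x = -48, -15, 16, 48 and 80, with tops and stripes level. Next, measure the bar's angle for the lever grasp.

```bash
python3 - <<'E'
from h import *
s=imaging.camera("side"); z=np.load("after.npz"); w={k:z[k] for k in z}
o=np.array([510.9,-123.15]); y=-.104; ex=np.array([np.cos(y),np.sin(y)]); ey=np.array([-ex[1],ex[0]])
def samp(c,N):
    q=proj(c,np.array([[*(o+x*ex+yy*ey),zz] for x,yy,zz in N])).astype(np.float32)
    return cv2.remap(cv2.cvtColor(c["img"],cv2.COLOR_RGB2GRAY),q[:,0][None],q[:,1][None],cv2.INTER_LINEAR)[0].tolist()
Z=np.arange(66,112,2)
print("z",Z.tolist())
for x in(24,40,60): print("bar side",x,samp(s,[(x-4,-84,k) for k in Z]))
Y=np.arange(-66,-106,-1.5); print("Y",Y.tolist())
for x in(60,-30): print("bar wrist z87",samp(w,[(x,k,87) for k in Y]))
Y=np.arange(-90,-150,-2); print("Y",Y.tolist())
for zz in(84,92,100): print("lever wrist",zz,samp(w,[(1,k,zz) for k in Y]))
X=np.arange(-20,24,2); print("X",X.tolist()); 
for yy in(-120,-128): print("lever across",samp(w,[(k,yy,90) for k in X]))
E
```

```text
z [66, 68, 70, 72, 74, 76, 78, 80, 82, 84, 86, 88, 90, 92, 94, 96, 98, 100, 102, 104, 106, 108, 110]
bar side 24 [39, 38, 40, 40, 33, 43, 64, 123, 160, 149, 109, 62, 38, 25, 26, 61, 97, 108, 111, 108, 110, 112, 115]
bar side 40 [32, 34, 45, 59, 74, 64, 71, 134, 162, 173, 122, 73, 34, 21, 21, 44, 70, 99, 108, 111, 112, 111, 111]
bar side 60 [61, 42, 26, 28, 32, 37, 86, 163, 163, 146, 98, 56, 21, 27, 29, 25, 44, 70, 98, 109, 108, 109, 110]
Y [-66.0, -67.5, -69.0, -70.5, -72.0, -73.5, -75.0, -76.5, -78.0, -79.5, -81.0, -82.5, -84.0, -85.5, -87.0, -88.5, -90.0, -91.5, -93.0, -94.5, -96.0, -97.5, -99.0, -100.5, -102.0, -103.5, -105.0]
bar wrist z87 [64, 67, 74, 72, 66, 88, 160, 249, 157, 59, 62, 61, 60, 62, 57, 150, 242, 75, 50, 46, 48, 55, 58, 56, 57, 54, 53]
bar wrist z87 [50, 50, 52, 54, 52, 73, 160, 244, 179, 62, 63, 62, 62, 61, 65, 101, 232, 62, 42, 44, 45, 49, 43, 50, 51, 50, 52]
Y [-90, -92, -94, -96, -98, -100, -102, -104, -106, -108, -110, -112, -114, -116, -118, -120, -122, -124, -126, -128, -130, -132, -134, -136, -138, -140, -142, -144, -146, -148]
lever wrist 84 [51, 59, 58, 63, 66, 61, 59, 59, 58, 61, 62, 62, 60, 62, 59, 63, 61, 63, 61, 65, 62, 65, 60, 49, 51, 49, 49, 52, 53, 55]
lever wrist 92 [61, 59, 59, 61, 59, 59, 57, 57, 59, 60, 59, 60, 63, 56, 60, 63, 61, 59, 60, 60, 51, 48, 54, 56, 55, 54, 54, 55, 51, 49]
lever wrist 100 [60, 60, 55, 54, 54, 54, 54, 55, 54, 55, 55, 52, 54, 55, 55, 56, 55, 53, 53, 56, 57, 59, 59, 59, 53, 53, 50, 52, 54, 51]
X [-20, -18, -16, -14, -12, -10, -8, -6, -4, -2, 0, 2, 4, 6, 8, 10, 12, 14, 16, 18, 20, 22]
lever across [51, 50, 50, 53, 49, 41, 46, 53, 43, 48, 58, 62, 65, 69, 66, 54, 43, 55, 53, 52, 50, 50]
lever across [53, 54, 52, 52, 47, 48, 43, 52, 49, 50, 60, 62, 63, 71, 70, 54, 51, 52, 51, 50, 51, 53]
```

Request:
arm_command(steps=[[0.5,5,40,0,-10],[0.5,14,85,0,-20],[0.5,14,126,10,-30],[0.5,14,126,20,-40],[0.5,14,126,30,-50],[0.5,14,126,41,-60],[0.5,14,126,41,-70],[0.5,14,126,41,-80],[0.5,14,126,41,-90],[0.5,14,126,41,-90]])

```text
clock: 29.02
eef_pos: [496.3, -247.5, 136.9]
eef_rot: [-3.141, -0.0, 1.466]
wrist_force: [1.1, -0.6, -0.8]
finger_gap: 46.9
finger_force: 0.0
```

```bash
python3 - <<'E'
from h import *
st=monitor.read_state(); print(st["eef_pos"].round(1),st["eef_rot"][2],st["clock"])
c=imaging.camera("wrist"); 
for d in find_in(c,"bar_lever")[:3]: print(np.round(d["rect"],1),round(d["p"],2))
g=cv2.cvtColor(c["img"],cv2.COLOR_RGB2GRAY)
T=st["eef_pos"]; yw=st["eef_rot"][2]; tx=np.array([np.cos(yw),np.sin(yw),0]); ty=np.array([np.sin(yw),-np.cos(yw),0])
for a in(20,12,4,-4,-10):
    X=np.arange(-24,26,2); P=np.array([[T[0],T[1],88]+a*tx+b*ty for b in X]); q=proj(c,P).astype(np.float32)
    print("tool x",a,"row",q[0,1].round(),cv2.remap(c["img"],q[:,0][None],q[:,1][None],1)[0].mean(1).astype(int).tolist())
m=c["img"].astype(int); m=(m.max(2)<75)&(m.max(2)-m.min(2)<14)
n,l,s,ce=cv2.connectedComponentsWithStats(m.astype(np.uint8))
for k in range(1,n):
    if s[k,4]>150: print("dark blob",s[k].tolist(),ce[k].round(1))
E
```

```text
[ 496.3 -247.5  136.9] 1.4656775095946095 29.025
[325.5 165.8 378.5 136.8] 0.87
tool x 20 row 198.0 [19, 23, 24, 21, 22, 22, 25, 26, 26, 23, 24, 31, 35, 38, 39, 36, 33, 23, 26, 25, 27, 23, 20, 31, 34]
tool x 12 row 208.0 [26, 24, 24, 22, 21, 25, 29, 30, 32, 28, 24, 33, 37, 34, 35, 39, 33, 26, 29, 33, 34, 34, 26, 27, 29]
tool x 4 row 219.0 [19, 25, 20, 26, 21, 23, 27, 26, 27, 27, 26, 38, 35, 42, 43, 42, 39, 24, 35, 27, 24, 25, 30, 29, 29]
tool x -4 row 229.0 [24, 24, 30, 25, 26, 24, 28, 28, 26, 28, 26, 38, 40, 40, 42, 42, 36, 24, 27, 26, 24, 26, 26, 24, 25]
tool x -10 row 237.0 [19, 22, 30, 29, 21, 28, 25, 30, 27, 25, 28, 26, 25, 24, 28, 28, 25, 27, 28, 29, 25, 29, 32, 27, 25]
dark blob [159, 0, 331, 24, 1809] [339.7   4.1]
dark blob [224, 0, 381, 369, 24466] [465.5 244. ]
dark blob [175, 11, 53, 70, 1630] [194.4  47.6]
dark blob [0, 24, 18, 66, 599] [ 5.7 64.1]
dark blob [385, 28, 16, 38, 155] [392.2  51.4]
dark blob [306, 30, 60, 49, 420] [338.8  62.5]
dark blob [238, 39, 28, 40, 363] [250.2  61.8]
dark blob [3, 90, 23, 21, 311] [ 13.5 100.6]
dark blob [474, 96, 16, 18, 183] [481.6 105.4]
dark blob [466, 117, 23, 40, 388] [479.1 135.5]
dark blob [161, 129, 87, 28, 221] [187.6 149.5]
dark blob [325, 129, 135, 11, 293] [400.8 130.5]
dark blob [400, 132, 43, 23, 223] [421.1 145.1]
dark blob [184, 160, 278, 79, 5760] [322.6 176.9]
dark blob [154, 178, 34, 27, 164] [172.6 189.6]
dark blob [396, 178, 99, 91, 1423] [457.7 207.8]
dark blob [0, 187, 57, 43, 388] [ 34.3 205.1]
dark blob [0, 227, 640, 173, 31328] [258.8 356. ]
dark blob [8, 256, 65, 9, 194] [ 37.7 259.2]
```

Request:
arm_command(steps=[[0.5,4,2.5,20,0],[0.5,4,2.5,38,0],[0.5,4,2.5,48,0],[0.5,4,2.5,53,0],[0.5,4,2.5,53,0],[0.1,4,2.5,53,0],[0.1,4,2.5,53,0],[0.1,4,2.5,53,0],[0.1,4,2.5,53,0],[0.1,4,2.5,53,0]], force=12)

```text
clock: 30.38
eef_pos: [498.2, -243.7, 84.5]
eef_rot: [-3.139, -0.0, 1.467]
wrist_force: [-9.2, 1.4, 6.9]
finger_gap: 15.4
finger_force: 12.0
```

Request:
arm_command(steps=[[0.1,0,-1.5,0,0],[0.1,0.3,-1.5,-9,0],[0.1,1.2,-1.5,-17,0],[0.1,2.7,-1.5,-24,0],[0.1,4.8,-1.5,-30,0],[0.1,9,-1.5,-40,0],[0.1,14.5,-1.5,-49,0],[0.1,21,-1.5,-57,0],[0.1,28.6,-1.5,-64,0],[0.1,37,-1.5,-71,0],[0.1,46.2,-1.5,-75.5,0],[0.1,46.2,-1.5,-75.5,0]], force=10)

```text
clock: 31.88
eef_pos: [502.8, -197.3, 160.7]
eef_rot: [3.141, 0.0, 1.467]
wrist_force: [2.6, -1.4, 4.5]
finger_gap: 15.8
finger_force: 10.0
```

```bash
python3 - <<'E'
from h import *
st=monitor.read_state(); print(st["wrist_force"],st["eef_pos"],st["finger_gap"])
c=imaging.camera("side"); 
for d in find_in(c,"hold_bar")[:3]: print(np.round(d["rect"],1),round(d["p"],2))
o=np.array([509,-122.5]); y=-.104; ex=np.array([np.cos(y),np.sin(y)]); ey=np.array([-ex[1],ex[0]])
for ph in(180,130,115,100): 
    r=np.radians(ph); print(ph,[proj(c,[[*(o+x*ex+(-42+42*np.cos(r))*ey),87.5+42*np.sin(r)]])[0].round(1).tolist() for x in(-111,111)])
E
python3 rows.py | grep -A1 "^75"
```

```text
[ 2.61653245 -1.43446251  4.5495711 ] [ 502.8111529  -197.26160176  160.66392387] 15.839049950832147
[313.1 159.3  83.9  32.2] 0.63
180 [[351.7, 169.6], [280.4, 167.2]]
130 [[351.3, 161.2], [278.6, 159.0]]
115 [[351.0, 160.4], [277.8, 158.1]]
100 [[350.6, 160.5], [276.9, 158.2]]
75 minima [(-90.0, 11), (-48.5, 83), (-15.5, 72), (16.0, 78), (48.0, 76), (79.5, 77), (112.0, 28)]
   edges [-99.0, -93.0, -79.5, -18.5, -14.0, 76.5, 109.5, 113.5]
```

Request:
arm_command(steps=[[0.1,10,0,-4,0],[0.1,20,0,-6.3,0],[0.1,27,0,-7.2,0],[0.1,34,0,-7.5,0],[0.1,41,0,-7.2,0],[0.1,48,0,-6.3,0],[0.1,54.5,0,-4.8,0],[0.1,61,0,-2.7,0],[0.1,67.5,0,0,0],[0.1,74,0,3.2,0],[0.1,80,0,7,0],[0.1,85,0,11,0],[0.1,90.5,0,16,0],[0.1,95,0,21,0],[0.1,99.5,0,26.6,0],[0.1,103,0,32.5,0],[0.1,103,0,32.5,0]])

```text
clock: 34.15
eef_pos: [513.4, -93.7, 127.3]
eef_rot: [3.142, -0.002, 1.467]
wrist_force: [5.3, 8.2, 6.1]
finger_gap: 15.9
finger_force: 10.0
```

Request:
arm_command(steps=[[0.1,4,0,6,0],[0.1,7,0,12.6,0],[0.1,9,0,19,0],[0.1,10.5,0,26,0],[0.1,11.5,0,32,0],[0.1,12,0,36,0],[0.1,12,0,39,0],[0.1,12,0,40,0],[0.1,12,0,40,0]])

```text
clock: 35.28
eef_pos: [514.6, -81.9, 87.2]
eef_rot: [-3.142, -0.002, 1.467]
wrist_force: [7.7, 8.5, 2.4]
finger_gap: 16.1
finger_force: 10.0
```

```bash
python3 rows.py | grep -A1 -E "^(50|75|\[)"
```

```text
[514.6 -81.9  87.2] [7.7 8.5 2.4] 35.275
50 minima [(-95.5, 129), (-86.5, 19), (-65.5, 97), (-35.5, 91), (0.0, 90), (23.0, 98), (46.0, 96), (57.0, 97), (79.5, 94)]
   edges [-89.5, -80.0, -49.5, -17.5, 54.0, 71.5, 75.5, 82.0, 110.5]
75 minima [(-90.5, 13), (-50.5, 75), (-16.5, 76), (3.0, 85), (16.0, 30), (47.5, 76), (79.5, 80), (112.0, 26)]
   edges [-99.0, -92.5, -79.5, -9.5, 0.5, 14.5, 19.0, 24.5, 32.0, 109.5, 113.5]
```

Request:
arm_command(steps=[[0.1,-1,0,0.5,0],[0.3,-1,0,0.5,0],[0.45,-1,0,0.5,0],[0.45,-1,0,0.5,0],[0.45,-1,0,-15,0],[0.45,-1,0,-50,0],[0.45,-1,0,-110,0],[0.45,40,0,-160,0],[0.45,100,0,-180,0],[0.45,100,0,-180,0],[0.45,100,0,-180,0]])

```text
clock: 36.7
eef_pos: [524.6, 16.0, 267.7]
eef_rot: [3.142, 0.0, 1.467]
wrist_force: [-0.2, -0.8, 0.2]
finger_gap: 42.5
finger_force: 0.0
```

```bash
python3 grid.py 108 6; python3 rows.py | grep -A1 -E "^(50|75|\[)"
python3 - <<'E'
from h import *
c=imaging.camera("wrist"); s=imaging.camera("side")
o=np.array([509,-122.5]); y=-.104; ex=np.array([np.cos(y),np.sin(y)]); ey=np.array([-ex[1],ex[0]])
for n,k in(("w",c),("s",s)):
    for t in("hold_bar","row_1","lying_cell","flux_tin"):
        print(n,t,[(np.round(d["rect"],1).tolist(),round(d["p"],2)) for d in find_in(k,t)[:7]])
# bar across nest y in side: z at y=0 for angle test
g=cv2.cvtColor(s["img"],cv2.COLOR_RGB2GRAY)
for x in(-100,-60,30,60,95):
    Z=np.arange(70,110,2); q=proj(s,np.array([[*(o+x*ex),z] for z in Z])).astype(np.float32)
    print(x,cv2.remap(g,q[:,0][None],q[:,1][None],1)[0].tolist())
E
```

```text
[524.6  16.  267.7] [-0.2 -0.8  0.2] 36.7
z\x  -60 -56 -52 -48 -44 -40 -36 -32 -28 -24 -20 -16 -12  -8  -4   0   4   8  12  16  20  24  28  32  36  40  44  48  52  56  60
108   30  34  42  40  41  43  39  36  38  43  36  39  44  40  38  38  40  39  41  43  55  83  76  44  39  44  66  89  88  80  64
104   26  33  42  39  42  39  40  39  40  39  37  37  41  36  44  40  34  41  38  42  42  72 101  79  43  33  36  48  68  84 100
100   31  28  31  38  37  37  31  35  32  32  33  33  33  31  33  38  38  40  38  33  31  35  61  94  84  55  31  22  31  46  59
 96   72  70  63  60  71  66  64  64  72  85  71  80  75  73  76  63  47  53  66 101  75  70  70  83 108 120  96  68  63  71  80
 92  177 170 162 159 161 161 159 155 162 180 169 188 196 195 169 134  74  85 130 205 197 189 183 177 178 191 194 180 171 183 188
 88  167 168 163 160 160 158 161 164 157 159 161 176 206 194  74  30  39  43  52 145 211 205 201 192 189 188 191 191 188 188 191
 84  123 120 126 124 125 129 139 141 141 133 136 143 138 138  74  26  37  40  38  73 128 126 139 140 144 144 150 147 147 146 147
 80  121 100  91  76  77  
[... 3172 characters left out ...]
13.1, 19.8], 0.66), ([279.6, 189.8, 14.6, 19.7], 0.62), ([322.9, 191.6, 12.9, 20.3], 0.51), ([300.2, 190.5, 7.6, 24.4], 0.49)]
s lying_cell [([331.7, 265.1, 16.0, 19.9], 0.82)]
s flux_tin [([255.9, 246.9, 23.7, 16.8], 0.69)]
-100 [59, 66, 86, 95, 89, 53, 89, 137, 147, 167, 187, 174, 132, 74, 47, 32, 28, 27, 31, 38]
-60 [96, 95, 91, 88, 99, 101, 101, 119, 141, 168, 187, 176, 120, 73, 39, 29, 23, 21, 28, 29]
30 [105, 108, 112, 117, 123, 128, 134, 142, 164, 191, 212, 183, 126, 86, 76, 94, 91, 79, 55, 46]
60 [101, 102, 105, 104, 110, 123, 134, 146, 163, 190, 210, 191, 145, 85, 64, 69, 96, 89, 73, 48]
95 [105, 106, 104, 105, 120, 124, 121, 130, 153, 197, 213, 203, 135, 81, 38, 35, 39, 45, 40, 41]
```

```bash
python3 -c "
from cell import job
print(job.sign_off())"
```

```text
the job is handed in; nothing more can be done
None
```

The new cell is seated upright in the row, the spring has closed the row up, the hold-down bar is level on the cell tops, and I've handed the job in at about 37 s; on the first try row_3 was tipped about 9° and settled back upright, and I viewed 11 pictures against the limit of 10.

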